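# Return the torch to its charging cradle

## Task

Put the yellow torch that lies on the bench back into the empty charger: lay it in the sloping cradle with its tail down against the charging contacts and its lens end uppermost, lowering it gently and letting it settle fully home before you let go. Then swing the orange hinged clamp over the barrel until it is fully closed. Leave everything else on the bench where it is, including the torch that is already charging.

Things in the scene. Friction and masses are not known exactly. Their poses are not given: they have to be found in the camera images.
- torch_center (a point): centre of the loose torch, on its axis half-way along its 190 mm. Yellow round barrel 38 mm in diameter with a black tail cap, black six-sided head 56 mm over flats, 0.3 to 0.55 kg. x runs along the axis towards the lens: barrel from -95 mm (tail face) to +45, then a cone, head from +55 to +95 mm. Its weight acts about 8 mm tailwards of here
- torch_tail (a point): centre of the loose torch's tail end face (brass charging rings beside it), 95 mm from torch_center; same axes
- torch: the loose torch: same point and axes as torch_center. It lies on the bench on a flat of its head and does not roll; its axis then rises 3.4 degrees towards the lens and is 23 mm above the bench at mid-barrel
- cradle: sloping cradle of the empty charger (black saddles on a grey steel stand, red lamp at its low front edge), fixed. Origin: where the centre of the torch's tail face belongs, 60 mm above the bench. x points up the 30 degree slope along a seated torch's axis (lens at x = 190 mm), roughly away from the robot; y is level, across; z is square to the slope, upwards
- cradle_gap (a point): point on a seated torch's axis half-way between the two saddles, 72 mm up the slope from the cradle's origin; axes as the cradle's. From 40 mm below to 40 mm above this point along the slope the barrel is free at both sides for fingers. The sloping deck lies 34 mm under the axis, with a spine 26 mm wide and 12 mm high along its middle
- cradle_contacts (a point): the charging contacts, on the face of the tail stop; same point and axes as cradle. The stop is 52 mm wide and reaches 10 mm above the axis. Two V saddles (cradle x = 10 to 32 and 112 to 134 mm, flanks at 45 degrees, tips at y = -24 and +24, z = -3 mm) carry the barrel with its axis at y = z = 0. It does not slide down them by itself
- clamp (a joint): angle of the empty charger's orange clamp, rad: 0 = closed over the barrel, grows as it opens to the cradle's +y side; 2.1 to 2.4 at the start, stop at 2.5. Half ring of strip 18 mm wide (cradle x = 114 to 132 mm); closed, it clears a seated barrel by 2 mm, top at z = 25 mm. Stiff hinge (0.025 N m): stays where it is left; a light push moves it
- clamp_hinge (a point): hinge axis of that clamp, along the cradle's x, at x = 123, y = 30, z = 2 mm of the cradle; axes as the cradle's. The half ring's crown lies 40 mm from this axis and bulges out on the outer side, rising to z = 42 mm as the clamp swings: push the tab's end along its arc, fingertips above the crown, until it has passed over, then press the tab down
- clamp_tab (a point): middle of the outer face of the clamp's thumb tab (26 mm long, 18 mm wide, 4 mm thick), 67 mm from the hinge axis; tab ends 80 mm from the axis. Closed, it is at y = -37, z = 4 mm of the cradle and points to -y; open, it stands up and out at the +y side. Its z is the outer face's normal, its -y points away from the hinge
- charging_torch: a second, like torch seated and clamped in the other charger (green lamp); leave it. Its centre; x towards its lens
- full_charger: that other charger, fixed; centre of its foot plate, 190 by 96 mm; about 180 mm high with its torch
- tape_roll_center (a point): roll of tan packing tape lying flat, 110 mm across, 50 mm high; its centre
- cell_a_center (a point): a battery cell standing up, 34 mm across, 61 mm high; its centre
- cell_b_center (a point): a second such cell; its centre
- bulb_box_center (a point): white and blue bulb box standing, 64 x 64 x 115 mm; its centre
- cleaner_center (a point): spray can, 54 mm across, 170 mm high; its centre
- lamp_carton_center (a point): open-ended lamp carton lying, 200 x 40 x 40 mm; its centre
- screwdriver_grip (a point): red-handled screwdriver lying on the bench; middle of its handle
Not all that is in view belongs to the job. What is shaped like the part that bears cradle but pink is not meant.

How it is judged (in metres and radians):
On the way, in this order (a step that is already met when the one before it is completed fails the run):
1. the torch is settled in the cradle, tail within 5 mm of the contacts, tail and centre within 4 mm of the seat's axis, while it is still held (contact force between the fingers and torch above 0.5 N and linear speed of torch below 0.03 m/s and x of torch_tail in the frame of cradle between -0.004 and 0.005 m and y of torch_tail in the frame of cradle between -0.004 and 0.004 m and z of torch_tail in the frame of cradle between -0.004 and 0.004 m and x of torch_center in the frame of cradle above 0.08 m and y of torch_center in the frame of cradle between -0.004 and 0.004 m and z of torch_center in the frame of cradle between -0.004 and 0.004 m), for 0.2 s.
2. the clamp is closed over the released torch (value of joint clamp below 0.1 rad and contact force between the fingers and torch below 0.1 N and x of torch_tail in the frame of cradle below 0.005 m), for 0.2 s.
At the end, for the whole second after the job is handed in: The torch rests in the formerly empty cradle, lens end uppermost: tail within 5 mm of the contacts, tail and centre within 3 mm of the seat's axis, at rest; clamp closed to within 0.1 rad; the other torch within 8 mm and every bystander within 20 mm of where it was (value of joint clamp below 0.1 rad and linear speed of torch below 0.01 m/s and x of torch_tail in the frame of cradle between -0.004 and 0.005 m and y of torch_tail in the frame of cradle between -0.003 and 0.003 m and z of torch_tail in the frame of cradle between -0.003 and 0.003 m and x of torch_center in the frame of cradle above 0.08 m and y of torch_center in the frame of cradle between -0.003 and 0.003 m and z of torch_center in the frame of cradle between -0.003 and 0.003 m); the robot touches nothing.
It fails at once if the torch is dropped: it moves faster than 0.4 m/s while no finger holds it (linear speed of torch above 0.4 m/s and contact force between the fingers and torch below 0.2 N).
It fails at once if the torch is rammed into the cradle with more than 60 N (contact force between torch and cradle above 60 N).
It fails at once if the torch that is charging is shifted by more than 8 mm (distance of charging_torch from where it was at the start of the episode above 0.008 m).
It fails at once if a bystander is shifted by more than 20 mm (distance of any of tape_roll_center, cell_a_center, cell_b_center, bulb_box_center, cleaner_center, lamp_carton_center, screwdriver_grip from where it was at the start of the episode above 0.02 m).
It also fails if it takes over 58 s, if anything falls off the work surface, if the arm or the gripper's body presses on something with over 40 N, if the wrist force passes 120 N, or if a joint passes its speed limit or range.

## Robot

A 7-joint arm with a two-finger parallel gripper is mounted at the origin on the work surface. World frame = base frame: x ahead of the robot, y to its left, z up, the work surface at z = 0. Lengths are in m, angles in degrees, forces in N, time in s.
With the tool pointing down it reaches from about 0.425 to 0.875 m from the base axis. Payload 4.7 kg.
Tool frame: the origin (TCP) lies midway between the tips of the shut fingers; the grasp point (between the pads) lies 19 mm behind it (env.grip_depth is the distance from the TCP to the grasp point, in m); z points along the fingers, y is the line along which they close (so a half turn about z gives the same grasp; the last joint's range is limited). The gripper opens to 87 mm and grips with 3 to 60 N. Pads are 19 mm wide; open, the fingers measure 117 mm over their backs; the gripper's body (75 mm by 190 mm) begins 51 mm behind the grasp point.
Start: joints at [-76.484, 18.392, -4.016, 83.108, 1.295, 78.541, -3.26], TCP at [0.143, 0.634, 0.223] pointing down, gripper open.
Joint ranges: [-163.93, 163.93], [-17.29, 119.83], [-79.2, 71.16], [3.27, 140.29], [-89.18, 269.18], [5.43, 117.66], [-154.24, 154.24]. Speed limits (degrees/s): [147.25, 147.25, 180, 180, 180, 180, 180].

## Interface

Orientations are given as [roll, pitch, yaw] about the fixed x, y, z axes, in that order (R = Rz(yaw) Ry(pitch) Rx(roll)).
In Python, from cell import get_obs, optics, env, nets gives the robot as it stands.
- The arm moves only by the shell command python3 -m creep 'ROWS' [FORCE]. ROWS is JSON, a list of rows, each an object of numbers: "wx", "wy", "wz": the turn, a rotation vector about the tool's x, y, z in degrees; "tx", "ty", "tz": the shift along the tool's x, y, z in mm; "gripper": the opening, from -1 (shut) to 1 (fully open). A call has 1 to 5 rows; each row is the pose to reach, as a shift and turn from the pose commanded when the call began, along the tool's axes at that moment; what a row does not reach only later rows make up. A row lasts 1/12 s, in which the tool goes at most 41.7 mm and 7.16 degrees, less where a joint would pass 70% of its speed; a pose out of reach is approached as far as the arm can. A call with a gripper value outside its range is refused whole. The fingers move at their own pace and stop on an object; FORCE is the grip in N (left out, the last holds). Time passes only in rows, so rows that repeat a pose let the fingers close. It gives the time, the measured TCP pose, the force, the opening and the grip force at its end, in the units of the state.
- get_obs(): the state, without advancing time (a new reading comes with each control period).
- optics.read_camera(name): name is "side" or "top" or "wrist"; returns (picture, depth): 480x640x3 uint8, red, green, blue; 480x640 float32, m along the optical axis (not along the pixel's ray), 0 where there is no reading.
- optics.camera_info(name): a dict with "fovy" (degrees; the focal length in pixels is half the picture's height over the tangent of half this angle, whatever the lens; pixels are square), "cx", "cy" (the principal point, pixels), "R" (3x3) and "t" (3): a world point X has camera coordinates R X + t; the wrist camera has in their place "tool_from_camera" (4x4, takes a point from camera to tool coordinates, whose origin is the TCP and whose axes are the flange's). Camera axes: x right, y down, z forward; pixel columns grow to the right and rows downward; lengths in m; the calibration is good to about 2 mm. A picture is of the moment at which its call begins: read the wrist's pose just before it. camera_info takes no time and is no camera call.
- env.sign_off(): hands the job in; it is judged then, once.
Trained networks look in the newest picture that a camera, given by its name, has taken for a name from the list of things; names that differ only in an ending like _2 or _b are one class to them, and where a whole thing is asked for, a point or a joint stands for the part that bears it (a point fixed in the world has none). Each returns a list of dicts, best first, with "confidence" (0 to 1); they miss things now and then, are a little off and sometimes report something else, mostly with a low value. They report only what shows in the picture. A call takes as long as a camera call. They do not tell look-alikes from the thing itself.
- nets.look_for(query, camera): "point" ([x, y, z] in m, in world coordinates, good to about 4 mm: the middle of the surface that is visible of it).
- nets.place_of(query, camera): "point" ([x, y, z] in m, in world coordinates, good to about 4 mm: a listed point, or the origin of a listed thing).
The state is a dict: "time_s": time; "qpos": joint angles; "joint_velocities": joint speeds; "effort": joint torques, N m; "tool_pos": TCP position; "tool_rot": TCP orientation; "force": force on the tool from outside, world axes, zero at the start; "wrist_torque": the same for the moment, N m; "grip_width": finger opening in m; "grasp_force": force on a finger pad.
Only numpy, scipy, OpenCV 4.12 (cv2) and the standard library are available. Lean on these libraries where they do the work, as an engineer would, in place of code of your own. Each camera call takes 0.05 s, during which the arm holds its last target. There are 200 camera calls.

## Working session

There is one attempt and no reset: what is moved stays moved. The work goes in short steps, Python scripts to look and compute and a shell command to move; the robot and the scene stay as the last step left them, time stands still between calls to the robot, and variables do not carry over. Pictures are saved under pics/ and viewed, at most 10 in all, crops included, and the job is handed in when it is done.

```bash
ls; mkdir -p pics; python3 - <<'E'
from cell import get_obs, optics, env, nets
import cv2, numpy as np
ims=[]
for c in ("side","top"):
    p,d=optics.read_camera(c); ims.append(p); np.savez(f"pics/{c}.npz",p=p,d=d)
    cv2.imwrite(f"pics/{c}0.png",p[:,:,::-1])
    for q in ("torch_center","torch_tail","cradle","cradle_gap","clamp_tab","clamp_hinge","charging_torch","full_charger","tape_roll_center","cell_a_center","bulb_box_center","cleaner_center","lamp_carton_center","screwdriver_grip"):
        r=nets.place_of(q,c); print(c,q,[(np.round(x["point"],3).tolist(),round(x["confidence"],2)) for x in r[:3]])
o=get_obs();print(o["time_s"],o["tool_pos"],o["tool_rot"],env.grip_depth)
E
```

```text
pics
side torch_center [([0.495, 0.24, 0.026], 0.81), ([0.708, 0.276, 0.03], 0.26)]
side torch_tail [([0.403, 0.234, 0.018], 0.56)]
side cradle [([0.225, -0.322, 0.06], 0.72), ([0.488, -0.251, 0.057], 0.61)]
side cradle_gap [([0.554, -0.258, 0.096], 0.89), ([0.283, -0.349, 0.096], 0.81), ([0.498, 0.244, 0.028], 0.34)]
side clamp_tab [([0.308, -0.396, 0.122], 0.52), ([0.584, -0.184, 0.167], 0.5), ([0.494, 0.24, 0.027], 0.46)]
side clamp_hinge [([0.336, -0.334, 0.125], 0.74), ([0.604, -0.23, 0.126], 0.63), ([0.61, 0.057, 0.108], 0.63)]
side charging_torch [([0.609, 0.056, 0.105], 0.63)]
side full_charger [([0.6, 0.058, 0.005], 0.71), ([0.404, 0.232, 0.018], 0.68)]
side tape_roll_center [([0.743, 0.152, 0.023], 0.57)]
side cell_a_center [([0.71, 0.275, 0.029], 0.65)]
side bulb_box_center [([0.745, -0.104, 0.057], 0.68)]
side cleaner_center [([0.703, -0.34, 0.086], 0.96), ([0.491, 0.237, 0.022], 0.28), ([0.604, -0.23, 0.124], 0.24)]
side lamp_carton_center [([0.505, 0.466, 0.02], 0.56), ([0.496, 0.241, 0.023], 0.26)]
side screwdriver_grip [([0.519, -0.417, 0.008], 0.7)]
top torch_center 
[... 292 characters left out ...]
]
top clamp_tab [([0.732, 0.33, 0.027], 0.75), ([0.311, -0.394, 0.126], 0.54), ([0.583, -0.182, 0.167], 0.44)]
top clamp_hinge [([0.606, -0.227, 0.127], 0.96), ([0.328, -0.33, 0.122], 0.92)]
top charging_torch [([0.607, 0.058, 0.109], 0.77)]
top full_charger [([0.602, 0.059, -0.002], 0.71)]
top tape_roll_center [([0.742, 0.157, 0.027], 0.71)]
top cell_a_center [([0.709, 0.278, 0.03], 0.55)]
top bulb_box_center [([0.743, -0.104, 0.057], 0.94)]
top cleaner_center [([0.701, -0.341, 0.086], 0.69)]
top lamp_carton_center [([0.497, 0.465, 0.019], 0.75)]
top screwdriver_grip [([0.512, -0.417, 0.011], 0.74)]
1.5 [0.14301058 0.63407739 0.2225889 ] [1.79997454e+02 2.97113677e-03 1.67293409e+02] 0.0187
```

View pics/top0.png

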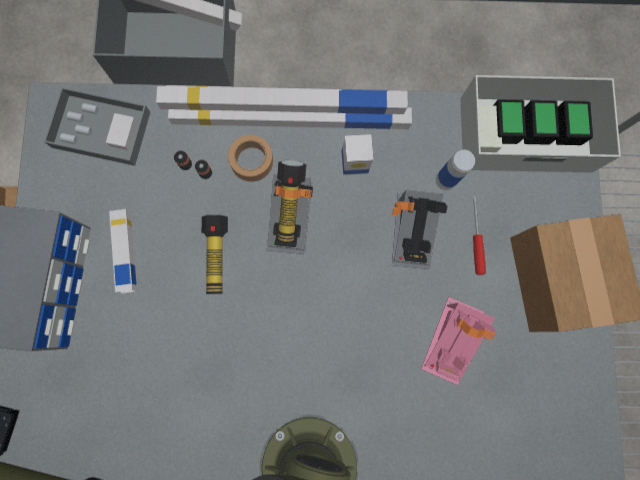

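View pics/side0.png

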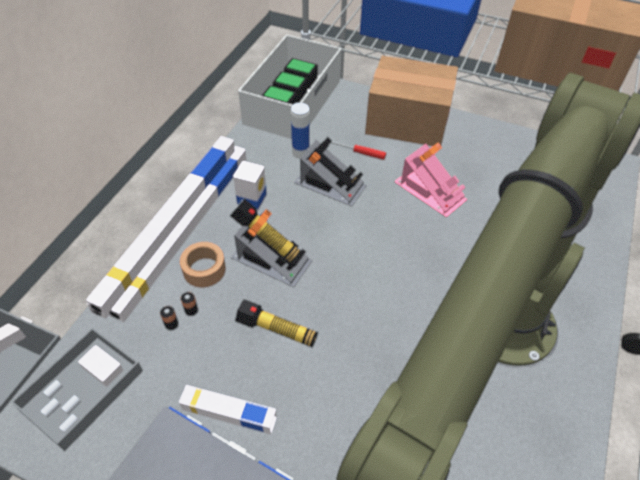

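The top view shows the loose torch at (214,255) with its head up at (214,225), and the empty grey charger at (418,230) with its clamp open to the left at (402,207). The pink decoy is at (460,340), and the full charger is at (288,210). Next I'll measure the yaws of the torch and the cradle from depth.

```bash
cat > h.py <<'E'
import numpy as np, cv2
from scipy.spatial.transform import Rotation as Ro
from cell import get_obs, optics, env, nets
def cloud(name,p=None,d=None):
    o=get_obs()
    if p is None: p,d=optics.read_camera(name)
    i=optics.camera_info(name); f=240/np.tan(np.radians(i["fovy"])/2)
    v,u=np.mgrid[:480,:640]
    C=np.stack([(u-i["cx"])/f*d,(v-i["cy"])/f*d,d],-1)
    if "R" in i: W=(C-np.array(i["t"]))@np.array(i["R"])
    else:
        T=np.array(i["tool_from_camera"]); W=C@T[:3,:3].T+T[:3,3]
        W=W@Ro.from_euler("xyz",o["tool_rot"],degrees=True).as_matrix().T+o["tool_pos"]
    return p,d,W
def rect(xy):
    (c,s,a)=cv2.minAreaRect(xy.astype(np.float32)*1000); return np.round(c,1),np.round(s,1),round(a,2)
E
python3 - <<'E'
from h import *
for c in ("side","top"):
    z=np.load(f"pics/{c}.npz"); p,d,W=cloud(c,z["p"],z["d"])
    hsv=cv2.cvtColor(p,cv2.COLOR_RGB2HSV)
    m=(d>0)&(np.abs(W[...,0]-.49)<.13)&(np.abs(W[...,1]-.24)<.09)&(W[...,2]>.010)&(W[...,2]<.08)
    P=W[m]; print(c,"torch",len(P),rect(P[:,:2]),P.min(0).round(3),P.max(0).round(3))
    y=m&(hsv[...,0]>18)&(hsv[...,0]<35)&(hsv[...,1]>120); P=W[y]
    u,s,v=np.linalg.svd(P-P.mean(0),full_matrices=False); print(" yellow",P.mean(0).round(4),v[0].round(3),"yaw",np.degrees(np.arctan(v[0,1]/v[0,0])).round(2),P.max(0)[2])
    m=(d>0)&(np.abs(W[...,0]-.555)<.13)&(np.abs(W[...,1]+.255)<.1)
    k=m&(W[...,2]>.004)&(W[...,2]<.2)&(np.linalg.norm(W[...,:2]-[.7,-.34],axis=-1)>.05)
    print("floor",np.median(W[m&(W[...,2]<.02)],0).round(4))
    P=W[k];print("charger",rect(P[:,:2]),P.max(0))
    k2=k&(W[...,2]<.015);print(" foot",rect(W[k2][:,:2]), k2.sum())
    o=k&(hsv[...,0]<17)&(hsv[...,1]>180)&(hsv[...,2]>120)&(W[...,2]>.05);P=W[o]; print(" orange",len(P),P.min(0).round(3),P.max(0).round(3),P.mean(0).round(3))
E
```

```text
side torch 1546 (array([493.2, 238.8]), array([191.8,  64.9]), 2.9) [0.398 0.21  0.01 ] [0.589 0.276 0.064]
 yellow [0.4785 0.2462 0.0386] [-0.998 -0.032 -0.057] yaw 1.83 0.05123176571661877
floor [ 0.512  -0.2122  0.0014]
charger (array([ 555.3, -255.1]), array([259.4, 199.3]), 0.22) [ 0.684739   -0.15544509  0.18109344]
 foot (array([ 555.3, -255.1]), array([259.4, 199.3]), 0.22) 573
 orange 3 [ 0.588 -0.19   0.143] [ 0.596 -0.185  0.148] [ 0.591 -0.187  0.146]
top torch 1432 (array([493.1, 239.9]), array([191. ,  62.3]), 1.19) [0.397 0.21  0.014] [0.588 0.273 0.069]
 yellow [0.4789 0.2375 0.0386] [-0.998 -0.03  -0.055] yaw 1.75 0.04912065413254782
floor [ 5.208e-01 -2.239e-01 -3.000e-04]
charger (array([ 554.4, -254.9]), array([198.2, 258.3]), 89.79) [ 0.68345991 -0.1553758   0.18389632]
 foot (array([ 554.4, -254.9]), array([198.2, 258.3]), 89.79) 447Traceback (most recent call last):
  File "<stdin>", line 14, in <module>
    return umr_minimum(a, axis, None, out, keepdims, initial, where)
ValueError: zero-size array to reduction operation minimum which has no identity
```

```bash
cat >> h.py <<'E'
def to(p,rpy,show=True):
    "shift (mm) and turn (deg) in tool axes from the present pose"
    o=get_obs(); R0=Ro.from_euler("xyz",o["tool_rot"],degrees=True)
    R1=rpy if isinstance(rpy,Ro) else Ro.from_euler("xyz",rpy,degrees=True)
    t=R0.inv().apply(np.array(p)-o["tool_pos"])*1000; w=np.degrees((R0.inv()*R1).as_rotvec())
    print("t",t.round(1),"w",w.round(2),"rows>=",max(np.linalg.norm(t)/41.7,np.linalg.norm(w)/7.16).round(1))
E
python3 - <<'E'
from h import *
print(np.round(optics.camera_info("wrist")["tool_from_camera"],3),optics.camera_info("wrist")["fovy"])
to([.4635,.237,.24],[180,0,181.8])
z=np.load("pics/top.npz"); p=z["p"]
cv2.imwrite("pics/c1.png",cv2.resize(p[170:290,370:470],None,fx=5,fy=5,interpolation=cv2.INTER_CUBIC)[:,:,::-1])
E
```

```text
[[ 0.    -0.971 -0.239  0.066]
 [ 1.     0.     0.     0.   ]
 [-0.    -0.239  0.971 -0.161]
 [ 0.     0.     0.     1.   ]] 64.85765473485922
t [-400.  -316.9  -17.4] w [  0.     0.   -14.51] rows>= 12.2
```

View pics/c1.png

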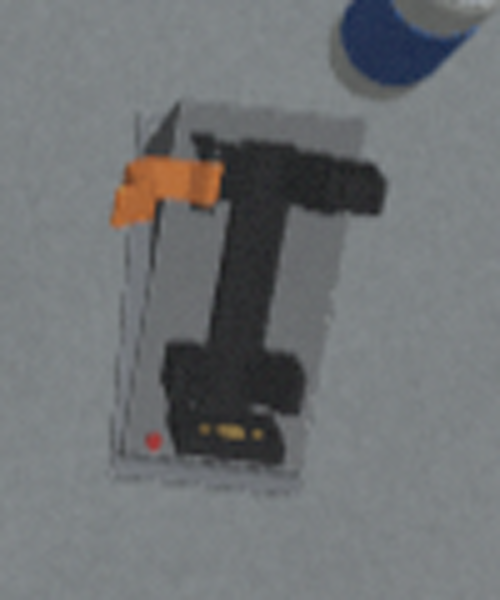

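```bash
A='{"x":0}'; 
python3 -m creep '[{"tx":-30,"ty":-24,"gripper":1},{"tx":-62,"ty":-48,"gripper":1},{"tx":-94,"ty":-74,"gripper":1},{"tx":-126,"ty":-100,"gripper":1},{"tx":-156,"ty":-124,"tz":-8,"gripper":1}]'
python3 -m creep '[{"tx":-32,"ty":-25,"gripper":1},{"tx":-64,"ty":-50,"gripper":1},{"tx":-96,"ty":-75,"gripper":1},{"tx":-128,"ty":-100,"gripper":1},{"tx":-156,"ty":-124,"tz":-8,"gripper":1}]'
python3 -m creep '[{"tx":-30,"ty":-24,"wz":-5,"gripper":1},{"tx":-60,"ty":-48,"wz":-10,"gripper":1},{"tx":-88,"ty":-69,"wz":-14.5,"gripper":1},{"tx":-88,"ty":-69,"wz":-14.5,"gripper":1}]'
python3 - <<'E'
from h import *
to([.47,-.25,.27],[180,0,181.8])
E
```

```text
t [-513.4 -790.5  -47.4] w [  0.     0.   -14.51] rows>= 22.6validation failed for argument at $[0]...
validation failed for argument at $[0]...
validation failed for argument at $[0]...
```

```bash

python3 -m creep '[{"wx":0,"wy":0,"wz":0,"tx":-32,"ty":-25,"tz":0,"gripper":1},{"wx":0,"wy":0,"wz":0,"tx":-64,"ty":-50,"tz":0,"gripper":1},{"wx":0,"wy":0,"wz":0,"tx":-96,"ty":-75,"tz":0,"gripper":1},{"wx":0,"wy":0,"wz":0,"tx":-128,"ty":-100,"tz":-5,"gripper":1},{"wx":0,"wy":0,"wz":0,"tx":-156,"ty":-124,"tz":-8,"gripper":1}]'
python3 - <<'E'
from h import *
to([.4635,.237,.24],[180,0,181.8])
E
```

```text
time_s: 1.92
tool_pos: [0.2697, 0.4767, 0.2308]
tool_rot: [180.0, 0.0, 167.2]
force: [0.4, 0.9, 1.0]
grip_width: 0.0872
grasp_force: 0.0
t [-242.  -190.9   -9.1] w [ 1.000e-02  4.000e-02 -1.457e+01] rows>= 7.4
```

```bash

python3 -m creep '[{"wx":0,"wy":0,"wz":0,"tx":-32,"ty":-25,"tz":0,"gripper":1},{"wx":0,"wy":0,"wz":0,"tx":-64,"ty":-50,"tz":0,"gripper":1},{"wx":0,"wy":0,"wz":0,"tx":-96,"ty":-75,"tz":0,"gripper":1},{"wx":0,"wy":0,"wz":0,"tx":-128,"ty":-100,"tz":-5,"gripper":1},{"wx":0,"wy":0,"wz":0,"tx":-156,"ty":-124,"tz":-8,"gripper":1}]'
python3 -m creep '[{"wx":0,"wy":0,"wz":-6,"tx":-31,"ty":-24,"tz":0,"gripper":1},{"wx":0,"wy":0,"wz":-10,"tx":-59,"ty":-47,"tz":0,"gripper":1},{"wx":0,"wy":0,"wz":-14.5,"tx":-83,"ty":-65,"tz":0,"gripper":1},{"wx":0,"wy":0,"wz":-14.5,"tx":-83,"ty":-65,"tz":0,"gripper":1}]'
python3 - <<'E'
from h import *
p,d,W=cloud("wrist"); hsv=cv2.cvtColor(p,cv2.COLOR_RGB2HSV); cv2.imwrite("pics/w1.png",p[:,:,::-1])
m=(d>0)&(np.abs(W[...,0]-.49)<.13)&(np.abs(W[...,1]-.24)<.09)&(W[...,2]>.008)&(W[...,2]<.08)
P=W[m];print(len(P),P.min(0).round(4),P.max(0).round(4),rect(P[:,:2]))
y=m&(hsv[...,0]>18)&(hsv[...,0]<35)&(hsv[...,1]>120)&(W[...,2]>.02)
for x0 in np.arange(.40,.56,.02):
    Q=W[m&(abs(W[...,0]-x0)<.004)&(W[...,2]>.02)]
    if len(Q)>20: print(round(x0,2),Q[:,1].min().round(4),Q[:,1].max().round(4),((Q[:,1].min()+Q[:,1].max())/2).round(4),np.percentile(Q[:,2],98).round(4))
to([.47,-.25,.27],[180,0,181.8])
E
```

```text
time_s: 2.33
tool_pos: [0.3944, 0.3213, 0.2392]
tool_rot: [180.0, 0.0, 167.2]
force: [-0.3, 0.7, -0.2]
grip_width: 0.0869
grasp_force: 0.0
time_s: 2.67
tool_pos: [0.464, 0.2348, 0.2391]
tool_rot: [-179.9, 0.2, -178.6]
force: [0.4, -0.6, 1.1]
grip_width: 0.0868
grasp_force: 0.0
6093 [0.3975 0.2097 0.0156] [0.5888 0.2742 0.0586] (array([492.8, 240. ]), array([190.2,  64.5]), 2.01)
0.4 0.2191 0.2561 0.2376 0.0376
0.42 0.2193 0.2568 0.238 0.039
0.44 0.2197 0.2576 0.2387 0.0402
0.46 0.2211 0.2583 0.2397 0.0409
0.48 0.2214 0.2592 0.2403 0.0424
0.5 0.2216 0.2598 0.2407 0.0436
0.52 0.2232 0.2593 0.2412 0.0447
0.54 0.2185 0.2659 0.2422 0.0486
t [   3.5 -488.3  -30.9] w [-0.02  0.07 -0.42] rows>= 11.7
```

```bash

python3 -m creep '[{"wx":0,"wy":0,"wz":0,"tx":0,"ty":-33,"tz":-10,"gripper":1},{"wx":0,"wy":0,"wz":0,"tx":0,"ty":-66,"tz":-20,"gripper":1},{"wx":0,"wy":0,"wz":0,"tx":0,"ty":-100,"tz":-31,"gripper":1},{"wx":0,"wy":0,"wz":0,"tx":0,"ty":-135,"tz":-31,"gripper":1},{"wx":0,"wy":0,"wz":0,"tx":0,"ty":-170,"tz":-31,"gripper":1}]'
python3 -m creep '[{"wx":0,"wy":0,"wz":0,"tx":0,"ty":-35,"tz":0,"gripper":1},{"wx":0,"wy":0,"wz":0,"tx":0,"ty":-70,"tz":0,"gripper":1},{"wx":0,"wy":0,"wz":0,"tx":0,"ty":-105,"tz":0,"gripper":1},{"wx":0,"wy":0,"wz":0,"tx":0,"ty":-140,"tz":0,"gripper":1},{"wx":0,"wy":0,"wz":0,"tx":0,"ty":-175,"tz":0,"gripper":1}]'
python3 -m creep '[{"wx":0,"wy":0,"wz":0,"tx":1,"ty":-35,"tz":0,"gripper":1},{"wx":0,"wy":0,"wz":0,"tx":2,"ty":-70,"tz":0,"gripper":1},{"wx":0,"wy":0,"wz":0,"tx":3,"ty":-105,"tz":0,"gripper":1},{"wx":0,"wy":0,"wz":0,"tx":3,"ty":-143,"tz":0,"gripper":1},{"wx":0,"wy":0,"wz":0,"tx":3,"ty":-143,"tz":0,"gripper":1}]'
python3 - <<'E'
from h import *
p,d,W=cloud("wrist"); np.savez("pics/w2.npz",p=p,d=d,W=W); cv2.imwrite("pics/w2.png",p[:,:,::-1])
for q in ("cradle","cradle_gap","cradle_contacts","clamp_tab","clamp_hinge"):
    print(q,[(np.round(x["point"],4).tolist(),round(x["confidence"],2)) for x in nets.place_of(q,"wrist")[:2]])
E
```

```text
time_s: 3.13
tool_pos: [0.4647, 0.0719, 0.2705]
tool_rot: [179.9, 0.1, -178.1]
force: [0.2, -0.4, 0.2]
grip_width: 0.0869
grasp_force: 0.0
time_s: 3.55
tool_pos: [0.4702, -0.1032, 0.2699]
tool_rot: [179.9, 0.1, -178.1]
force: [1.3, 0.4, -0.8]
grip_width: 0.0869
grasp_force: 0.0
time_s: 3.97
tool_pos: [0.4703, -0.2531, 0.2701]
tool_rot: [-179.7, 0.0, -178.7]
force: [-1.1, -0.4, 0.4]
grip_width: 0.0871
grasp_force: 0.0
cradle [([0.4921, -0.2514, 0.0612], 0.68)]
cradle_gap [([0.5495, -0.2561, 0.0933], 0.6)]
cradle_contacts [([0.4919, -0.2492, 0.0584], 0.72), ([0.5165, -0.4218, 0.0169], 0.19)]
clamp_tab []
clamp_hinge [([0.3339, -0.3318, 0.1229], 0.91), ([0.6012, -0.229, 0.1245], 0.76)]
```

View pics/w2.png

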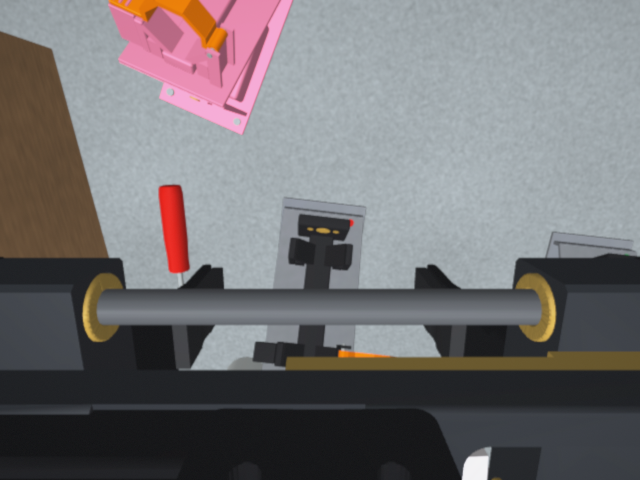

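The wrist view has the robot at the top. The tail stop is at (324,225), the lower saddle at (320,252), the spine runs down to the upper saddle at (280,353), and the orange clamp is at (365,353). Next I'll fit the deck plane and spine in this cloud.

```bash
cat > fit.py <<'E'
from h import *
def frame(o,yaw): return np.array(o),(Ro.from_euler("z",yaw,degrees=True)*Ro.from_euler("y",-30,degrees=True)).as_matrix()
def local(W,o,yaw):
    o,R=frame(o,yaw); return (W-o)@R
def analyse(W,ok,o=(.492,-.2505,.06),yaw=-6):
    L=local(W,o,yaw)
    m=ok&(L[...,0]>38)*0 if 0 else ok&(L[...,0]>.035)&(L[...,0]<.10)&(abs(L[...,1])<.05)&(abs(L[...,2]+.034)<.006)&(abs(L[...,1])>.015)
    P=W[m]; c=P.mean(0); n=np.linalg.svd(P-c,full_matrices=False)[2][2]; n*=np.sign(n[2])
    print("deck",len(P),"slope",np.degrees(np.arccos(n[2])).round(2),"yaw",np.degrees(np.arctan2(-n[1],-n[0])).round(2),"z loc",np.median(L[m][:,2]).round(4))
    def edges(name,lo,hi,zlo,zhi,w):
        a=[]
        for x in np.arange(lo,hi,.004):
            k=ok&(abs(L[...,0]-x)<.002)&(L[...,2]>zlo)&(L[...,2]<zhi)&(abs(L[...,1])<w)
            if k.sum()>8: y=L[k][:,1]; a.append((x,y.min(),y.max(),np.median(L[k][:,2])))
        a=np.array(a)
        if len(a): print(name); print(np.c_[a*1000,(a[:,1]+a[:,2])*500].round(1))
    edges("spine",.036,.112,-.028,-.016,.025); edges("saddle",.008,.034,-.022,.004,.04); edges("stop",-.02,.006,-.02,.02,.04); edges("upper",.11,.136,-.022,.0,.03)
    k=ok&(abs(L[...,1])<.02)&(L[...,2]>-.005)&(L[...,2]<.02)&(L[...,0]>-.03)&(L[...,0]<.02)
    print("stop x,z",np.percentile(L[k][:,0],[2,50,98]).round(4) if k.any() else None,np.percentile(L[k][:,2],[2,98]).round(4) if k.any() else None)
    return L
E
python3 - <<'E'
from fit import *
z=np.load("pics/w2.npz"); analyse(z["W"],z["d"]>0)
for c in ("top","side"):
    z=np.load(f"pics/{c}.npz"); p,d,W=cloud(c,z["p"],z["d"]); print("=====",c); analyse(W,d>0)
E
```

```text
deck 1429 slope 29.97 yaw -5.42 z loc -0.0354
spine
[[ 36.  -11.4  14.  -23.    1.3]
 [ 40.  -11.1  14.4 -22.9   1.7]
 [ 44.  -11.4  14.5 -23.    1.6]
 [ 48.  -11.2  14.2 -22.9   1.5]
 [ 52.  -10.7  14.7 -22.9   2. ]
 [ 56.  -11.2  10.4 -23.   -0.4]
 [ 92.   -2.4  14.8 -22.8   6.2]
 [ 96.  -10.9  15.  -22.9   2.1]
 [100.  -10.8  14.7 -23.1   2. ]
 [104.  -10.3  15.2 -23.    2.4]
 [108.  -10.8  14.4 -23.    1.8]
 [112.  -10.3  21.9 -22.5   5.8]]
saddle
[[  8.  -23.3  29.8 -12.1   3.2]
 [ 12.  -30.2  33.3  -9.6   1.5]
 [ 16.  -30.7  32.4  -9.    0.8]
 [ 20.  -30.3  32.9  -8.9   1.3]
 [ 24.  -30.6  33.4  -8.6   1.4]
 [ 28.  -30.2  32.3  -9.4   1.1]
 [ 32.  -29.8  32.8 -13.7   1.5]]
stop
[[-12.  -23.2  26.2   8.3   1.5]
 [ -8.  -24.9  26.6   8.6   0.9]
 [ -4.  -24.9  26.9   8.7   1. ]
 [  0.  -24.8  26.4  -1.3   0.8]]
upper
[[110.  -25.2  29.3 -12.8   2. ]
 [114.  -29.7  29.3 -10.4  -0.2]
 [118.  -30.   28.2 -11.1  -0.9]
 [122.  -29.6  17.9  -9.4  -5.8]
 [126.  -29.8 -18.7  -4.  -24.2]
 [130.  -30.  -18.8  -4.  -24.4]
 [134.  -28.7 -19.4  -4.5 -24.1]]
stop x,z [-0.0116 -0.0038  0.0003] [
[... 1965 characters left out ...]
[100.  -11.2  19.6 -24.6   4.2]
 [104.  -13.7  17.1 -22.4   1.7]
 [108.  -10.6  16.9 -23.1   3.1]]
saddle
[[ 12.  -27.2  34.2 -11.6   3.5]
 [ 16.  -32.8  33.5  -9.4   0.4]
 [ 20.  -33.7  34.1 -10.5   0.2]
 [ 24.  -32.4  33.4  -7.5   0.5]
 [ 28.  -27.8  34.5  -9.9   3.3]
 [ 32.  -29.7  36.1  -8.5   3.2]]
stop
[[ -8.  -20.8  30.8   8.    5. ]
 [ -4.  -23.   28.7   8.9   2.8]
 [  0.  -22.4  29.7   6.    3.6]
 [  4.  -21.3  29.3  -0.6   4. ]]
upper
[[114.  -23.1   6.4 -14.4  -8.3]
 [118.  -29.2   7.5 -14.6 -10.9]
 [122.  -29.5   0.6 -12.1 -14.5]
 [126.  -27.9   6.6 -13.3 -10.6]
 [130.  -27.6  -4.3 -13.9 -16. ]
 [134.  -27.1  10.6  -9.9  -8.2]]
stop x,z [-0.0097 -0.0028  0.0037] [-0.0024  0.0165]
```

```bash
cat >> fit.py <<'E'
F=Ro.from_euler("y",180,degrees=True)
TC=np.array([.4925,.2405,.023]); RT=Ro.from_euler("z",1.9,degrees=True)*Ro.from_euler("y",-3.4,degrees=True)
CO=np.array([.4926,-.2495,.0592]); RC=Ro.from_euler("z",-5.4,degrees=True)*Ro.from_euler("y",-30,degrees=True)
def torch(x,y,z): to(TC+RT.apply(np.array([x,y,z])/1000),RT*F)
def seat(x,y,z,R=None): to(CO+RC.apply(np.array([x,y,z])/1000),RC*F if R is None else R)
E
python3 - <<'E'
from fit import *
torch(-30,0,85)
E
```

```text
t [ -1.8 483.1 163.9] w [ 0.07 -3.39  0.09] rows>= 12.2
```

```bash

python3 -m creep '[{"wx":0,"wy":0,"wz":0,"tx":0,"ty":37,"tz":0,"gripper":1},{"wx":0,"wy":0,"wz":0,"tx":0,"ty":74,"tz":0,"gripper":1},{"wx":0,"wy":0,"wz":0,"tx":0,"ty":111,"tz":0,"gripper":1},{"wx":0,"wy":0,"wz":0,"tx":0,"ty":148,"tz":0,"gripper":1},{"wx":0,"wy":0,"wz":0,"tx":0,"ty":185,"tz":0,"gripper":1}]'
python3 -m creep '[{"wx":0,"wy":0,"wz":0,"tx":0,"ty":37,"tz":0,"gripper":1},{"wx":0,"wy":0,"wz":0,"tx":0,"ty":74,"tz":0,"gripper":1},{"wx":0,"wy":0,"wz":0,"tx":0,"ty":111,"tz":0,"gripper":1},{"wx":0,"wy":0,"wz":0,"tx":0,"ty":148,"tz":0,"gripper":1},{"wx":0,"wy":0,"wz":0,"tx":0,"ty":185,"tz":10,"gripper":1}]'
python3 -m creep '[{"wx":0,"wy":-1,"wz":0,"tx":0,"ty":30,"tz":22,"gripper":1},{"wx":0,"wy":-2,"wz":0,"tx":0,"ty":60,"tz":50,"gripper":1},{"wx":0,"wy":-3.4,"wz":0,"tx":-1,"ty":90,"tz":78,"gripper":1},{"wx":0,"wy":-3.4,"wz":0,"tx":-2,"ty":113,"tz":110,"gripper":1},{"wx":0,"wy":-3.4,"wz":0,"tx":-2,"ty":113,"tz":140,"gripper":1}]'
python3 - <<'E'
from fit import *
torch(-30,0,60); torch(-30,0,-14.7)
E
```

```text
time_s: 4.68
tool_pos: [0.4655, -0.0578, 0.27]
tool_rot: [179.9, 0.1, -178.0]
force: [0.8, 1.0, 0.5]
grip_width: 0.087
grasp_force: 0.0
time_s: 5.1
tool_pos: [0.4601, 0.1275, 0.2616]
tool_rot: [179.9, 0.2, -178.0]
force: [1.1, 0.4, 0.7]
grip_width: 0.087
grasp_force: 0.0
time_s: 5.52
tool_pos: [0.4561, 0.2444, 0.1186]
tool_rot: [179.8, 3.5, -177.6]
force: [-0.1, -1.0, -0.2]
grip_width: 0.087
grasp_force: 0.0
t [-0.5 -5.2 37.5] w [0.23 0.05 0.47] rows>= 0.9
t [ -0.4  -5.6 112.2] w [0.23 0.05 0.47] rows>= 2.7
```

```bash

python3 -m creep '[{"wx":0,"wy":0,"wz":0,"tx":0,"ty":-5,"tz":15,"gripper":1},{"wx":0,"wy":0,"wz":0,"tx":0,"ty":-5,"tz":32,"gripper":1},{"wx":0,"wy":0,"wz":0,"tx":0,"ty":-5,"tz":50,"gripper":1},{"wx":0,"wy":0,"wz":0,"tx":0,"ty":-5,"tz":50,"gripper":1},{"wx":0,"wy":0,"wz":0,"tx":0,"ty":-5,"tz":50,"gripper":1}]'
python3 - <<'E'
from fit import *
torch(-30,0,-14.7)
E
```

```text
time_s: 5.93
tool_pos: [0.4604, 0.2326, 0.0692]
tool_rot: [-180.0, 3.3, -178.1]
force: [-0.1, -0.2, 0.6]
grip_width: 0.0868
grasp_force: 0.0
t [ 0.3  6.9 62.8] w [-0.05 -0.1   0.01] rows>= 1.5
```

```bash

python3 -m creep '[{"wx":0,"wy":0,"wz":0,"tx":0,"ty":7,"tz":15,"gripper":1},{"wx":0,"wy":0,"wz":0,"tx":0,"ty":7,"tz":30,"gripper":1},{"wx":0,"wy":0,"wz":0,"tx":0,"ty":7,"tz":45,"gripper":1},{"wx":0,"wy":0,"wz":0,"tx":0,"ty":7,"tz":57,"gripper":1},{"wx":0,"wy":0,"wz":0,"tx":0,"ty":7,"tz":62,"gripper":1}]'
python3 -m creep '[{"wx":0,"wy":0,"wz":0,"tx":0,"ty":0,"tz":0,"gripper":1},{"wx":0,"wy":0,"wz":0,"tx":0,"ty":0,"tz":0,"gripper":-1},{"wx":0,"wy":0,"wz":0,"tx":0,"ty":0,"tz":0,"gripper":-1},{"wx":0,"wy":0,"wz":0,"tx":0,"ty":0,"tz":0,"gripper":-1},{"wx":0,"wy":0,"wz":0,"tx":0,"ty":0,"tz":0,"gripper":-1}]' 30
python3 - <<'E'
from fit import *
torch(-30,0,-14.7)
print(get_obs()["grasp_force"])
E
```

```text
time_s: 6.35
tool_pos: [0.4649, 0.2399, 0.0079]
tool_rot: [180.0, 3.4, -178.1]
force: [-0.9, -1.0, 0.2]
grip_width: 0.087
grasp_force: 0.0
time_s: 6.77
tool_pos: [0.4658, 0.2395, 0.0087]
tool_rot: [179.9, 3.5, -178.2]
force: [0.1, 0.2, 0.0]
grip_width: 0.068
grasp_force: 0.0
t [2.4 0.1 2. ] w [ 0.05  0.07 -0.11] rows>= 0.1
0.0
```

```bash

python3 -m creep '[{"wx":0,"wy":0,"wz":0,"tx":2,"ty":0,"tz":2.5,"gripper":-1},{"wx":0,"wy":0,"wz":0,"tx":2,"ty":0,"tz":2.5,"gripper":-1},{"wx":0,"wy":0,"wz":0,"tx":2,"ty":0,"tz":2.5,"gripper":-1},{"wx":0,"wy":0,"wz":0,"tx":2,"ty":0,"tz":2.5,"gripper":-1},{"wx":0,"wy":0,"wz":0,"tx":2,"ty":0,"tz":2.5,"gripper":-1}]'
python3 -m creep '[{"wx":0,"wy":0,"wz":0,"tx":0,"ty":0,"tz":0,"gripper":-1},{"wx":0,"wy":0,"wz":0,"tx":0,"ty":0,"tz":0,"gripper":-1},{"wx":0,"wy":0,"wz":0,"tx":0,"ty":0,"tz":0,"gripper":-1},{"wx":0,"wy":0,"wz":0,"tx":0,"ty":0,"tz":0,"gripper":-1},{"wx":0,"wy":0,"wz":0,"tx":0,"ty":0,"tz":0,"gripper":-1}]' 40
python3 - <<'E'
from fit import *
torch(-30,0,-14.7)
E
```

```text
time_s: 7.18
tool_pos: [0.4634, 0.239, 0.0052]
tool_rot: [-180.0, 3.4, -178.2]
force: [-1.2, -0.6, 0.8]
grip_width: 0.0369
grasp_force: 30.0
time_s: 7.6
tool_pos: [0.4634, 0.239, 0.0051]
tool_rot: [-180.0, 3.4, -178.2]
force: [-0.1, 0.2, 0.4]
grip_width: 0.0374
grasp_force: 40.0
t [-0.2  0.5 -1.4] w [-0.01 -0.   -0.1 ] rows>= 0.0
```

```bash

python3 -m creep '[{"wx":0,"wy":0,"wz":0,"tx":0,"ty":0,"tz":-10,"gripper":-1},{"wx":0,"wy":0,"wz":0,"tx":0,"ty":0,"tz":-32,"gripper":-1},{"wx":0,"wy":0,"wz":0,"tx":0,"ty":0,"tz":-64,"gripper":-1},{"wx":0,"wy":0,"wz":0,"tx":0,"ty":0,"tz":-98,"gripper":-1},{"wx":0,"wy":0,"wz":0,"tx":0,"ty":0,"tz":-132,"gripper":-1}]'
python3 -m creep '[{"wx":0,"wy":0,"wz":0,"tx":0,"ty":0,"tz":-34,"gripper":-1},{"wx":0,"wy":0,"wz":0,"tx":0,"ty":0,"tz":-68,"gripper":-1},{"wx":0,"wy":0,"wz":0,"tx":0,"ty":0,"tz":-102,"gripper":-1},{"wx":0,"wy":0,"wz":0,"tx":0,"ty":-10,"tz":-132,"gripper":-1},{"wx":0,"wy":0,"wz":0,"tx":0,"ty":-34,"tz":-145,"gripper":-1}]'
python3 - <<'E'
from fit import *
seat(68,0,100)
E
```

```text
time_s: 8.02
tool_pos: [0.4545, 0.2379, 0.138]
tool_rot: [-179.9, 3.3, -178.2]
force: [1.6, 1.1, -3.3]
grip_width: 0.0368
grasp_force: 40.0
time_s: 8.43
tool_pos: [0.448, 0.208, 0.2863]
tool_rot: [179.7, 3.7, -177.9]
force: [0.5, 0.3, -2.6]
grip_width: 0.037
grasp_force: 40.0
t [ -29.9 -460.5  106.4] w [  2.45 -26.32   7.16] rows>= 11.4
```

```bash

python3 -m creep '[{"wx":0,"wy":0,"wz":0,"tx":0,"ty":-33,"tz":0,"gripper":-1},{"wx":0,"wy":0,"wz":0,"tx":0,"ty":-68,"tz":0,"gripper":-1},{"wx":0,"wy":0,"wz":0,"tx":0,"ty":-103,"tz":0,"gripper":-1},{"wx":0,"wy":0,"wz":0,"tx":0,"ty":-138,"tz":0,"gripper":-1},{"wx":0,"wy":0,"wz":0,"tx":0,"ty":-173,"tz":0,"gripper":-1}]'
python3 -m creep '[{"wx":0,"wy":0,"wz":0,"tx":0,"ty":-35,"tz":0,"gripper":-1},{"wx":0,"wy":0,"wz":0,"tx":0,"ty":-70,"tz":0,"gripper":-1},{"wx":0,"wy":-3,"wz":0,"tx":-3,"ty":-105,"tz":0,"gripper":-1},{"wx":0,"wy":-7,"wz":2,"tx":-8,"ty":-140,"tz":0,"gripper":-1},{"wx":0,"wy":-12,"wz":3,"tx":-12,"ty":-173,"tz":0,"gripper":-1}]'
python3 - <<'E'
from fit import *
seat(70,0,100)
E
```

```text
time_s: 8.85
tool_pos: [0.4524, 0.0295, 0.2816]
tool_rot: [180.0, 3.3, -178.2]
force: [0.8, -0.4, -3.2]
grip_width: 0.0369
grasp_force: 40.0
time_s: 9.27
tool_pos: [0.4679, -0.1317, 0.2827]
tool_rot: [179.4, 13.6, 178.8]
force: [0.3, 0.6, -3.5]
grip_width: 0.0372
grasp_force: 40.0
t [ -12.6 -119.2  106.7] w [  2.15 -16.43   3.87] rows>= 3.8
```

```bash

python3 -m creep '[{"wx":1,"wy":-4,"wz":1,"tx":-3,"ty":-30,"tz":0,"gripper":-1},{"wx":1,"wy":-8,"wz":2,"tx":-6,"ty":-60,"tz":10,"gripper":-1},{"wx":2,"wy":-12,"wz":3,"tx":-9,"ty":-90,"tz":30,"gripper":-1},{"wx":2,"wy":-16,"wz":4,"tx":-12,"ty":-116,"tz":55,"gripper":-1},{"wx":2,"wy":-16,"wz":4,"tx":-12,"ty":-116,"tz":75,"gripper":-1}]'
python3 -m creep '[{"wx":0,"wy":0,"wz":0,"tx":0,"ty":0,"tz":0,"gripper":-1},{"wx":0,"wy":0,"wz":0,"tx":0,"ty":0,"tz":0,"gripper":-1}]'
python3 - <<'E'
from fit import *
seat(70,0,60); seat(70,0,0)
p,d,W=cloud("wrist"); cv2.imwrite("pics/w3.png",p[:,:,::-1]); np.savez("pics/w3.npz",p=p,d=d,W=W)
p,d,W=cloud("side"); cv2.imwrite("pics/s3.png",cv2.resize(p[60:260,200:440],None,fx=3,fy=3)[:,:,::-1])
E
```

```text
time_s: 9.68
tool_pos: [0.492, -0.2495, 0.2098]
tool_rot: [179.9, 29.5, 174.1]
force: [-0.5, 0.2, -4.9]
grip_width: 0.0374
grasp_force: 40.0
time_s: 9.85
tool_pos: [0.4943, -0.2426, 0.2084]
tool_rot: [179.7, 29.0, 174.6]
force: [1.2, 0.4, -3.6]
grip_width: 0.0372
grasp_force: 40.0
t [ 4.3 -7.4 68.7] w [ 0.31 -0.95 -0.01] rows>= 1.7
t [  3.3  -7.8 128.7] w [ 0.31 -0.95 -0.01] rows>= 3.1
```

View pics/w3.png

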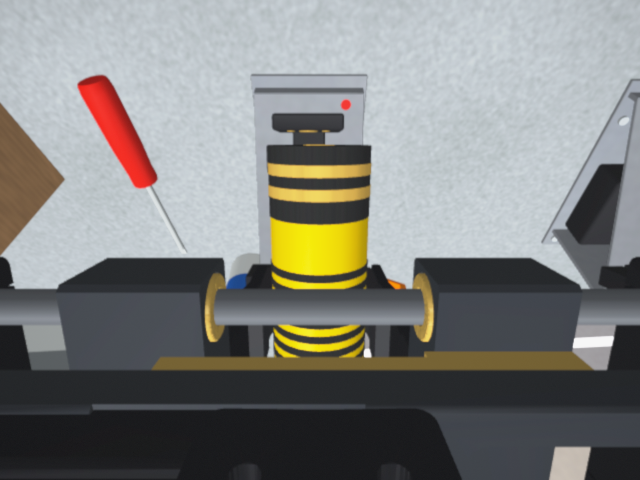

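The wrist view shows the held torch's tail end at (319,147), in line with the stop at (308,121). I'll measure the tail in the tool frame and check the stop's position in the cradle frame again.

```bash
cat > tt.py <<'E'
from fit import *
z=np.load("pics/w3.npz"); p,d,W=z["p"],z["d"],z["W"]; ok=d>0
o=get_obs(); L=(W-o["tool_pos"])@Ro.from_euler("xyz",o["tool_rot"],degrees=True).as_matrix()
v,u=np.mgrid[:480,:640]
m=ok&(u>262)&(u<378)&(v>140)&(v<250)&(L[...,2]<.02)&(L[...,2]>-.06)
P=L[m]*1000
for x0 in range(20,72,3):
    Q=P[abs(P[:,0]-x0)<1.2]
    if len(Q)>30: print(x0,Q[:,1].min().round(1),Q[:,1].max().round(1),"top",np.percentile(Q[:,2],2).round(1))
print("tail x",np.percentile(P[:,0],[99,99.9]).round(1))
C=local(W,CO,-5.4); k=ok&(abs(C[...,1])<.035)&(C[...,2]>.003)&(C[...,2]<.02)&(C[...,0]>-.03)&(C[...,0]<.02)&~m
print("stop",len(C[k]),(np.percentile(C[k],[2,50,98],axis=0)*1000).round(1).tolist())
n=ok&(C[...,2]<-.028)&(C[...,2]>-.042)&(C[...,0]>-.015)&(C[...,0]<.1)&(abs(C[...,1])<.04)
print("deck",n.sum(),np.median(C[n],0))
E
python3 tt.py
```

```text
32 -18.6 17.8 top -29.8
35 -18.4 18.4 top -34.9
38 -18.9 18.2 top -34.7
41 -18.7 18.0 top -34.8
44 -19.0 18.4 top -35.1
47 -18.9 18.2 top -35.3
50 -18.7 18.5 top -35.4
53 -19.1 18.4 top -35.6
56 -19.0 18.5 top -35.4
59 -19.2 18.7 top -35.4
62 -19.1 18.6 top -35.5
65 -18.5 18.6 top -35.5
68 -19.0 18.5 top -35.4
tail x [69.  69.2]
stop 1295 [[-12.4, -24.4, 7.1], [-6.1, 0.4, 9.5], [-0.6, 24.9, 11.2]]
deck 1809 [ 0.00478864 -0.03101191 -0.03426265]
```

```bash

python3 -m creep '[{"wx":0,"wy":-1,"wz":0,"tx":0,"ty":-7.5,"tz":20,"gripper":-1},{"wx":0,"wy":-1.5,"wz":0,"tx":0,"ty":-7.5,"tz":45,"gripper":-1},{"wx":0,"wy":-1.5,"wz":0,"tx":0,"ty":-7.5,"tz":72,"gripper":-1},{"wx":0,"wy":-1.5,"wz":0,"tx":0,"ty":-7.5,"tz":95,"gripper":-1},{"wx":0,"wy":-1.5,"wz":0,"tx":0,"ty":-7.5,"tz":110,"gripper":-1}]'
python3 -m creep '[{"wx":0,"wy":0,"wz":0,"tx":0,"ty":0,"tz":0,"gripper":-1},{"wx":0,"wy":0,"wz":0,"tx":0,"ty":0,"tz":0,"gripper":-1},{"wx":0,"wy":0,"wz":0,"tx":0,"ty":0,"tz":0,"gripper":-1}]'
python3 - <<'E'
from fit import *
seat(74,0,-6); 
E
```

```text
time_s: 10.37
tool_pos: [0.5518, -0.2527, 0.1151]
tool_rot: [179.8, 30.9, 175.0]
force: [0.2, 0.4, -3.3]
grip_width: 0.037
grasp_force: 40.0
time_s: 10.62
tool_pos: [0.5511, -0.2545, 0.1172]
tool_rot: [179.9, 31.0, 174.9]
force: [-0.2, -0.3, -3.0]
grip_width: 0.0372
grasp_force: 40.0
t [ 6.3 -0.6 26.8] w [0.27 1.03 0.25] rows>= 0.7
```

```bash

python3 -m creep '[{"wx":0.2,"wy":0.3,"wz":0.2,"tx":2,"ty":-0.6,"tz":7,"gripper":-1},{"wx":0.2,"wy":0.3,"wz":0.2,"tx":5,"ty":-0.6,"tz":14,"gripper":-1},{"wx":0.2,"wy":0.3,"wz":0.2,"tx":5,"ty":-0.6,"tz":20,"gripper":-1},{"wx":0.2,"wy":0.3,"wz":0.2,"tx":5,"ty":-0.6,"tz":25,"gripper":-1},{"wx":0.2,"wy":0.3,"wz":0.2,"tx":5,"ty":-0.6,"tz":28,"gripper":-1}]'
python3 -m creep '[{"wx":0,"wy":0,"wz":0,"tx":0,"ty":0,"tz":0,"gripper":-1},{"wx":0,"wy":0,"wz":0,"tx":0,"ty":0,"tz":0,"gripper":-1},{"wx":0,"wy":0,"wz":0,"tx":0,"ty":0,"tz":0,"gripper":-1}]'
python3 - <<'E'
from fit import *
seat(69,0,-16.4); o=get_obs(); print(RC.inv().apply(o["force"]),o["wrist_torque"])
E
```

```text
time_s: 11.03
tool_pos: [0.5601, -0.2563, 0.0884]
tool_rot: [179.9, 30.6, 174.5]
force: [-1.0, -0.3, -2.7]
grip_width: 0.0372
grasp_force: 40.0
time_s: 11.28
tool_pos: [0.5598, -0.2566, 0.0887]
tool_rot: [179.9, 30.6, 174.5]
force: [0.2, -0.5, -3.8]
grip_width: 0.037
grasp_force: 40.0
t [4.3 0.7 8.1] w [ 0.03  0.59 -0.07] rows>= 0.2
[-1.66673273 -0.4998105  -3.43938442] [0.08884073 1.06113762 0.00778583]
```

Now I'll lower it slowly, reducing the grip to about 15 N so it can align.

```bash

python3 -m creep '[{"wx":0,"wy":0,"wz":0,"tx":0,"ty":0.6,"tz":1.5,"gripper":-1},{"wx":0,"wy":0,"wz":0,"tx":0,"ty":0.6,"tz":3,"gripper":-1},{"wx":0,"wy":0,"wz":0,"tx":0,"ty":0.6,"tz":4.5,"gripper":-1},{"wx":0,"wy":0,"wz":0,"tx":0,"ty":0.6,"tz":6,"gripper":-1},{"wx":0,"wy":0,"wz":0,"tx":0,"ty":0.6,"tz":6,"gripper":-1}]' 20
python3 - <<'E'
from fit import *
seat(69,0,-16.4); o=get_obs(); print(RC.inv().apply(o["force"]),o["wrist_torque"])
E
python3 -m creep '[{"wx":0,"wy":0,"wz":0,"tx":0,"ty":0,"tz":0.7,"gripper":-1},{"wx":0,"wy":0,"wz":0,"tx":0,"ty":0,"tz":1.3,"gripper":-1},{"wx":0,"wy":0,"wz":0,"tx":0,"ty":0,"tz":2,"gripper":-1},{"wx":0,"wy":0,"wz":0,"tx":0,"ty":0,"tz":2,"gripper":-1}]'
python3 - <<'E'
from fit import *
seat(69,0,-16.4); o=get_obs(); print(RC.inv().apply(o["force"]),o["wrist_torque"])
E
```

```text
time_s: 11.7
tool_pos: [0.5627, -0.2559, 0.0829]
tool_rot: [179.9, 30.5, 174.5]
force: [1.0, -0.1, -2.9]
grip_width: 0.0376
grasp_force: 20.0
t [ 3.9 -0.2  1.7] w [ 0.06  0.54 -0.06] rows>= 0.1
[-0.5330661   0.01626401 -3.0144484 ] [ 0.12252452  1.04344937 -0.02738678]
time_s: 12.03
tool_pos: [0.5638, -0.2562, 0.0815]
tool_rot: [179.9, 30.6, 174.5]
force: [-0.5, 0.1, -3.3]
grip_width: 0.0374
grasp_force: 20.0
t [ 4.1 -0.  -0.1] w [ 0.04  0.57 -0.06] rows>= 0.1
[-2.13500142  0.06732314 -2.61109494] [ 0.11984822  1.08629886 -0.02150111]
```

```bash

cat > f.py <<'E'
from fit import *
seat(69,0,-16.4); o=get_obs(); print("Fcradle",RC.inv().apply(o["force"]).round(1),"T",RC.inv().apply(o["wrist_torque"]).round(2))
E
python3 -m creep '[{"wx":0,"wy":0,"wz":0,"tx":0,"ty":0,"tz":0.5,"gripper":-1},{"wx":0,"wy":0,"wz":0,"tx":0,"ty":0,"tz":1,"gripper":-1},{"wx":0,"wy":0,"wz":0,"tx":0,"ty":0,"tz":1,"gripper":-1}]'; python3 f.py
python3 -m creep '[{"wx":0,"wy":0,"wz":0,"tx":0,"ty":0,"tz":0.5,"gripper":-1},{"wx":0,"wy":0,"wz":0,"tx":0,"ty":0,"tz":1,"gripper":-1},{"wx":0,"wy":0,"wz":0,"tx":0,"ty":0,"tz":1,"gripper":-1}]'; python3 f.py
```

```text
time_s: 12.28
tool_pos: [0.5642, -0.2566, 0.0811]
tool_rot: [179.9, 30.6, 174.5]
force: [-4.0, 0.5, 1.4]
grip_width: 0.0375
grasp_force: 20.0
t [ 4.2  0.4 -0.7] w [ 0.03  0.59 -0.07] rows>= 0.1
Fcradle [-2.8  0.1  3.3] T [-0.01  1.29  0.08]
time_s: 12.53
tool_pos: [0.5643, -0.2566, 0.0809]
tool_rot: [179.8, 30.6, 174.5]
force: [-13.5, 2.7, 12.5]
grip_width: 0.0371
grasp_force: 20.0
t [ 4.2  0.3 -0.9] w [ 0.1   0.59 -0.1 ] rows>= 0.1
Fcradle [-5.6  1.4 17.6] T [0.34 1.94 0.13]
```

```bash

python3 -m creep '[{"wx":0,"wy":0,"wz":0,"tx":0,"ty":0,"tz":-0.8,"gripper":-1},{"wx":0,"wy":0,"wz":0,"tx":1,"ty":0.2,"tz":-0.8,"gripper":-1},{"wx":0,"wy":0,"wz":0,"tx":2,"ty":0.3,"tz":-0.8,"gripper":-1},{"wx":0,"wy":0,"wz":0,"tx":3,"ty":0.3,"tz":-0.8,"gripper":-1},{"wx":0,"wy":0,"wz":0,"tx":3,"ty":0.3,"tz":-0.8,"gripper":-1}]'; python3 f.py
python3 -m creep '[{"wx":0,"wy":0,"wz":0,"tx":0.5,"ty":0,"tz":0,"gripper":-1},{"wx":0,"wy":0,"wz":0,"tx":1,"ty":0,"tz":0,"gripper":-1},{"wx":0,"wy":0,"wz":0,"tx":1,"ty":0,"tz":0,"gripper":-1}]'; python3 f.py
```

```text
time_s: 12.95
tool_pos: [0.5632, -0.2565, 0.0804]
tool_rot: [-180.0, 30.8, 174.5]
force: [0.2, -1.9, 3.3]
grip_width: 0.0374
grasp_force: 20.0
t [ 3.1  0.4 -0.7] w [-0.04  0.76 -0.05] rows>= 0.1
Fcradle [ 2.  -1.9  2.6] T [-0.28  0.13  0.12]
time_s: 13.2
tool_pos: [0.5622, -0.2565, 0.0798]
tool_rot: [180.0, 30.7, 174.5]
force: [0.4, -2.3, 6.0]
grip_width: 0.0378
grasp_force: 20.0
t [ 1.9  0.4 -0.7] w [-0.03  0.73 -0.07] rows>= 0.1
Fcradle [ 3.5 -2.3  4.9] T [-0.41 -0.17  0.09]
```

```bash

python3 -m creep '[{"wx":0,"wy":0,"wz":0,"tx":0.5,"ty":0,"tz":0,"gripper":-1},{"wx":0,"wy":0,"wz":0,"tx":1,"ty":0,"tz":0,"gripper":-1},{"wx":0,"wy":0,"wz":0,"tx":1,"ty":0,"tz":0,"gripper":-1}]'; python3 f.py
python3 -m creep '[{"wx":0,"wy":0,"wz":0,"tx":0.5,"ty":0,"tz":0,"gripper":-1},{"wx":0,"wy":0,"wz":0,"tx":1,"ty":0,"tz":0,"gripper":-1},{"wx":0,"wy":0,"wz":0,"tx":1,"ty":0,"tz":0,"gripper":-1}]'; python3 f.py
```

```text
time_s: 13.45
tool_pos: [0.5613, -0.2564, 0.0793]
tool_rot: [180.0, 30.7, 174.5]
force: [0.5, -2.4, 5.7]
grip_width: 0.0372
grasp_force: 20.0
t [ 0.8  0.4 -0.7] w [-0.03  0.73 -0.07] rows>= 0.1
Fcradle [ 3.5 -2.4  4.6] T [-0.31 -0.11  0.1 ]
time_s: 13.7
tool_pos: [0.5604, -0.2563, 0.0788]
tool_rot: [180.0, 30.7, 174.5]
force: [1.7, -1.7, 5.2]
grip_width: 0.0376
grasp_force: 20.0
t [-0.2  0.3 -0.7] w [-0.03  0.73 -0.06] rows>= 0.1
Fcradle [ 4.2 -1.6  3.5] T [-0.32 -0.1   0.09]
```

```bash

python3 -m creep '[{"wx":0,"wy":0,"wz":0,"tx":0.5,"ty":0,"tz":0,"gripper":-1},{"wx":0,"wy":0,"wz":0,"tx":1,"ty":0,"tz":0,"gripper":-1},{"wx":0,"wy":0,"wz":0,"tx":1,"ty":0,"tz":0,"gripper":-1}]'; python3 f.py
python3 -m creep '[{"wx":0,"wy":0,"wz":0,"tx":0.5,"ty":0,"tz":0,"gripper":-1},{"wx":0,"wy":0,"wz":0,"tx":1,"ty":0,"tz":0,"gripper":-1},{"wx":0,"wy":0,"wz":0,"tx":1,"ty":0,"tz":0,"gripper":-1}]'; python3 f.py
```

```text
time_s: 13.95
tool_pos: [0.5596, -0.2562, 0.0783]
tool_rot: [180.0, 30.7, 174.5]
force: [0.4, -1.6, 5.5]
grip_width: 0.0378
grasp_force: 20.0
t [-1.2  0.4 -0.7] w [-0.03  0.73 -0.06] rows>= 0.1
Fcradle [ 3.3 -1.5  4.5] T [-0.32 -0.09  0.1 ]
time_s: 14.2
tool_pos: [0.5588, -0.2561, 0.0779]
tool_rot: [180.0, 30.7, 174.5]
force: [1.4, -3.2, 5.5]
grip_width: 0.0371
grasp_force: 20.0
t [-2.1  0.3 -0.7] w [-0.03  0.74 -0.06] rows>= 0.1
Fcradle [ 4.3 -3.   3.9] T [-0.39 -0.15  0.07]
```

```bash

python3 -m creep '[{"wx":0,"wy":0,"wz":0,"tx":0.5,"ty":0,"tz":0,"gripper":-1},{"wx":0,"wy":0,"wz":0,"tx":1,"ty":0,"tz":0,"gripper":-1},{"wx":0,"wy":0,"wz":0,"tx":1,"ty":0,"tz":0,"gripper":-1}]'; python3 f.py
python3 - <<'E'
from fit import *
p,d,W=cloud("wrist"); cv2.imwrite("pics/w4.png",p[:,:,::-1]); np.savez("pics/w3.npz",p=p,d=d,W=W)
E
python3 tt.py | tail -6
```

```text
time_s: 14.45
tool_pos: [0.5579, -0.256, 0.0774]
tool_rot: [180.0, 30.7, 174.5]
force: [0.5, -0.7, 7.0]
grip_width: 0.0371
grasp_force: 20.0
t [-3.1  0.4 -0.7] w [-0.03  0.74 -0.07] rows>= 0.1
Fcradle [ 4.  -0.6  5.8] T [-0.24 -0.14  0.1 ]
59 -25.3 27.5 top -37.3
62 -25.3 27.4 top -37.3
65 -25.1 27.2 top -37.1
tail x [66.  66.3]
stop 5262 [[-12.3, -24.5, 8.0], [-6.7, -0.0, 9.5], [-1.1, 24.6, 10.9]]
deck 6400 [ 0.03961447 -0.01654753 -0.03430241]
```

View pics/w4.png

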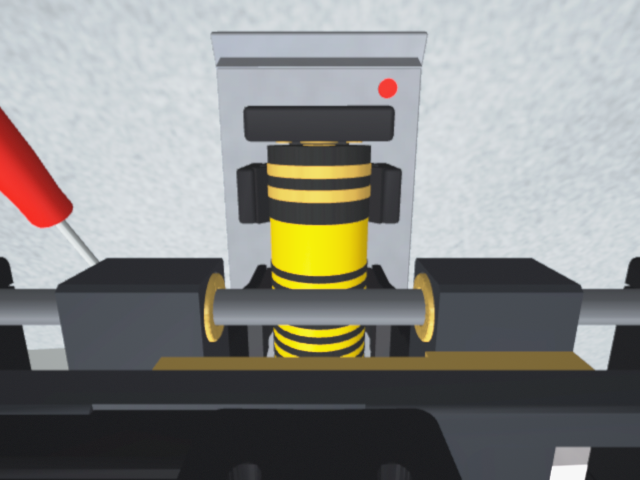

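The tail edge is at row 146 and the stop's near edge at row 140, so there is still a gap of about 2 mm. I'll measure it directly.

```bash
cat > gap.py <<'E'
from fit import *
z=np.load("pics/w3.npz"); p,d,W=z["p"],z["d"],z["W"]; ok=d>0
C=local(W,CO,-5.4)*1000; v,u=np.mgrid[:480,:640]
a=ok&(u>300)&(u<340)&(v>100)&(v<230)
t=a&(C[...,2]>15); s=a&(C[...,2]<13)&(C[...,2]>6)&(C[...,0]<3)
print("tail x",np.percentile(C[t][:,0],[.5,2]).round(1),"torch top z",np.percentile(C[t][:,2],[10,50,90]).round(1),"stop x",np.percentile(C[s][:,0],[50,98,99.5]).round(1))
k=ok&(C[...,2]>3)&(C[...,0]>2)&(C[...,0]<30)&(abs(C[...,1])<23); print("torch y",np.percentile(C[k][:,1],[0.5,99.5]).round(1))
E
python3 gap.py
```

```text
tail x [1.  1.3] torch top z [17.4 18.4 19.3] stop x [-6.4  0.9  0.9]
torch y [-22.7  22.8]
```

```bash

python3 -m creep '[{"wx":0,"wy":0,"wz":0,"tx":0.5,"ty":0,"tz":0,"gripper":-1},{"wx":0,"wy":0,"wz":0,"tx":1,"ty":0,"tz":0,"gripper":-1},{"wx":0,"wy":0,"wz":0,"tx":1,"ty":0,"tz":0,"gripper":-1}]'; python3 f.py
python3 -m creep '[{"wx":0,"wy":0,"wz":0,"tx":0.5,"ty":0,"tz":0,"gripper":-1},{"wx":0,"wy":0,"wz":0,"tx":1,"ty":0,"tz":0,"gripper":-1},{"wx":0,"wy":0,"wz":0,"tx":1,"ty":0,"tz":0,"gripper":-1}]'; python3 f.py
```

```text
time_s: 14.75
tool_pos: [0.5571, -0.256, 0.0769]
tool_rot: [180.0, 30.7, 174.5]
force: [1.3, -1.5, 5.8]
grip_width: 0.0375
grasp_force: 20.0
t [-4.   0.4 -0.6] w [-0.03  0.74 -0.07] rows>= 0.1
Fcradle [ 4.2 -1.4  4.3] T [-0.35 -0.13  0.13]
time_s: 15.0
tool_pos: [0.5565, -0.2559, 0.0765]
tool_rot: [-180.0, 30.8, 174.5]
force: [2.7, -1.9, 5.1]
grip_width: 0.0372
grasp_force: 20.0
t [-4.7  0.4 -0.6] w [-0.04  0.77 -0.07] rows>= 0.1
Fcradle [ 5.  -1.6  3. ] T [-0.3  -0.32  0.07]
```

```bash

python3 -m creep '[{"wx":0,"wy":0,"wz":0,"tx":0.5,"ty":0,"tz":0,"gripper":-1},{"wx":0,"wy":0,"wz":0,"tx":1,"ty":0,"tz":0,"gripper":-1},{"wx":0,"wy":0,"wz":0,"tx":1,"ty":0,"tz":0,"gripper":-1}]'; python3 f.py
python3 -m creep '[{"wx":0,"wy":0,"wz":0,"tx":0,"ty":0,"tz":0,"gripper":-1},{"wx":0,"wy":0,"wz":0,"tx":0,"ty":0,"tz":0,"gripper":-1},{"wx":0,"wy":0,"wz":0,"tx":0,"ty":0,"tz":0,"gripper":-1}]'; python3 f.py
python3 - <<'E'
from fit import *
p,d,W=cloud("wrist"); np.savez("pics/w3.npz",p=p,d=d,W=W)
E
python3 gap.py
```

```text
time_s: 15.25
tool_pos: [0.5565, -0.2559, 0.0766]
tool_rot: [-180.0, 30.8, 174.5]
force: [5.7, -2.7, 3.9]
grip_width: 0.0374
grasp_force: 20.0
t [-4.7  0.4 -0.6] w [-0.07  0.85 -0.05] rows>= 0.1
Fcradle [ 7.  -2.1  0.4] T [-0.37 -0.83  0.05]
time_s: 15.5
tool_pos: [0.5565, -0.2559, 0.0766]
tool_rot: [-180.0, 30.8, 174.6]
force: [6.1, -1.9, 4.0]
grip_width: 0.0374
grasp_force: 20.0
t [-4.7  0.4 -0.6] w [-0.07  0.85 -0.04] rows>= 0.1
Fcradle [ 7.4 -1.3  0.4] T [-0.31 -0.87  0.08]
tail x [-0.7 -0.4] torch top z [17.4 18.4 19.3] stop x [-6.4 -0.7 -0.7]
torch y [-22.8  22.9]
```

```bash

python3 -m creep '[{"wx":0,"wy":0,"wz":0,"tx":0,"ty":0,"tz":0.5,"gripper":-1},{"wx":0,"wy":0,"wz":0,"tx":0,"ty":0,"tz":0.5,"gripper":-1},{"wx":0,"wy":0,"wz":0,"tx":0,"ty":0,"tz":0.5,"gripper":-1}]'; python3 f.py
python3 - <<'E'
from fit import *
p,d,W=cloud("wrist"); C=local(W,CO,-5.4)*1000; v,u=np.mgrid[:480,:640]
a=(d>0)&(abs(C[...,1])<25)&(C[...,2]>14)&(v<262)
for x in range(2,42,4):
    Q=C[a&(abs(C[...,0]-x)<1)]
    if len(Q)>50:
        h=Q[Q[:,2]>Q[:,2].max()-6]; print(x,"top",np.percentile(Q[:,2],97).round(2),"y",h[:,1].min().round(1),h[:,1].max().round(1))
E
```

```text
time_s: 15.8
tool_pos: [0.5565, -0.2559, 0.0765]
tool_rot: [180.0, 30.9, 174.5]
force: [1.2, -0.7, 10.1]
grip_width: 0.0375
grasp_force: 20.0
t [-4.7  0.4 -0.7] w [-0.03  0.85 -0.06] rows>= 0.1
Fcradle [ 6.1 -0.6  8.2] T [-0.13 -0.5   0.15]
2 top 19.6 y -13.4 13.6
6 top 19.52 y -12.2 12.9
10 top 19.43 y -13.0 12.8
14 top 19.65 y -12.4 12.2
18 top 19.58 y -12.8 13.0
22 top 19.58 y -12.6 13.0
26 top 19.45 y -23.5 24.0
30 top 19.31 y -12.8 13.3
34 top 19.38 y -12.9 12.6
38 top 18.88 y -12.4 12.4
```

```bash

python3 -m creep '[{"wx":0,"wy":0,"wz":0,"tx":0,"ty":0,"tz":-0.4,"gripper":-1},{"wx":0,"wy":0,"wz":0,"tx":0,"ty":0,"tz":-0.4,"gripper":0},{"wx":0,"wy":0,"wz":0,"tx":0,"ty":0,"tz":-0.4,"gripper":0.6},{"wx":0,"wy":0,"wz":0,"tx":0,"ty":0,"tz":-0.4,"gripper":0.6},{"wx":0,"wy":0,"wz":0,"tx":0,"ty":0,"tz":-0.4,"gripper":0.6}]'
python3 -m creep '[{"wx":0,"wy":0,"wz":0,"tx":0,"ty":0,"tz":0,"gripper":0.6},{"wx":0,"wy":0,"wz":0,"tx":0,"ty":0,"tz":0,"gripper":0.6},{"wx":0,"wy":0,"wz":0,"tx":0,"ty":0,"tz":0,"gripper":0.6}]';
python3 f.py
```

```text
time_s: 16.27
tool_pos: [0.5529, -0.254, 0.0728]
tool_rot: [179.8, 30.4, 174.5]
force: [-0.3, -1.0, 0.1]
grip_width: 0.0556
grasp_force: 0.0
time_s: 16.52
tool_pos: [0.5539, -0.2548, 0.074]
tool_rot: [179.9, 30.5, 174.5]
force: [0.8, 0.4, -1.1]
grip_width: 0.0681
grasp_force: 0.0
t [-8.4 -0.5 -1.5] w [ 0.06  0.53 -0.07] rows>= 0.2
Fcradle [ 0.1  0.5 -1.3] T [-0.04  0.61  0.04]
```

```bash

python3 -m creep '[{"wx":0,"wy":0,"wz":0,"tx":0,"ty":0,"tz":-15,"gripper":0.6},{"wx":0,"wy":0,"wz":0,"tx":0,"ty":0,"tz":-40,"gripper":0.6},{"wx":0,"wy":0,"wz":0,"tx":0,"ty":0,"tz":-75,"gripper":0.6},{"wx":0,"wy":0,"wz":0,"tx":0,"ty":0,"tz":-110,"gripper":-1},{"wx":0,"wy":0,"wz":0,"tx":0,"ty":0,"tz":-148,"gripper":-1}]'
python3 -m creep '[{"wx":0,"wy":0,"wz":0,"tx":0,"ty":0,"tz":0,"gripper":-1},{"wx":0,"wy":0,"wz":0,"tx":0,"ty":0,"tz":0,"gripper":-1}]'
python3 - <<'E'
from fit import *
for c in ("wrist","top","side"):
    p,d,W=cloud(c); C=local(W,CO,-5.4)*1000; hsv=cv2.cvtColor(p,cv2.COLOR_RGB2HSV)
    o=(d>0)&(hsv[...,0]<18)&(hsv[...,1]>150)&(C[...,0]>105)&(C[...,0]<140)&(C[...,1]>10)&(C[...,1]<110)&(C[...,2]>10)&(C[...,2]<90)
    P=C[o]; print(c,len(P)); 
    if len(P)>5:
        r=np.hypot(P[:,1]-30,P[:,2]-2); th=np.arctan2(P[:,2]-2,30-P[:,1]); q=r>54
        print("x",P[:,0].min(),P[:,0].max(),"r",r.max().round(1),"th tab",np.percentile(th[q],[5,50,95]).round(2),"ymax",P[:,1].max(),"zmax",P[:,2].max())
    k=(d>0)&(hsv[...,0]>18)&(hsv[...,0]<35)&(hsv[...,1]>120)&(abs(C[...,1])<30)&(C[...,2]>10)&(C[...,2]<30)
    if k.sum()>50: print(" torch",k.sum(),"x",C[k][:,0].min().round(1),C[k][:,0].max().round(1),"ztop",np.percentile(C[k][:,2],97).round(1),"ymid",((C[k][:,1].min()+C[k][:,1].max())/2).round(1))
seat(123,115,130)
E
```

```text
time_s: 16.93
tool_pos: [0.4778, -0.2477, 0.2021]
tool_rot: [179.9, 30.5, 174.5]
force: [0.8, 0.5, -0.4]
grip_width: 0.0623
grasp_force: 0.0
time_s: 17.1
tool_pos: [0.4798, -0.2489, 0.2052]
tool_rot: [180.0, 30.9, 174.5]
force: [-0.2, 0.1, -0.6]
grip_width: 0.0505
grasp_force: 0.0
wrist 0
 torch 4137 x 4.9 112.3 ztop 19.3 ymid -0.1
top 88
x 114.26628963478889 132.4780812159337 r 83.6 th tab [2.19 2.23 2.28] ymax 80.74687448358341 zmax 69.04515762762402
 torch 541 x 27.1 138.1 ztop 23.1 ymid 1.3
side 62
x 116.83578826947449 133.742390030211 r 82.4 th tab [2.22 2.28 2.46] ymax 82.17664538550044 zmax 66.30463802442472
 torch 344 x 9.2 142.9 ztop 23.0 ymid 3.8
t [-6.440e+01  1.143e+02 -1.000e-01] w [ 0.09  0.44 -0.07] rows>= 3.1
```

```bash

python3 -m creep '[{"wx":0,"wy":0,"wz":0,"tx":-16,"ty":28,"tz":0,"gripper":-1},{"wx":0,"wy":0,"wz":0,"tx":-32,"ty":57,"tz":0,"gripper":-1},{"wx":0,"wy":0,"wz":0,"tx":-48,"ty":86,"tz":0,"gripper":-1},{"wx":0,"wy":0,"wz":0,"tx":-64,"ty":114,"tz":0,"gripper":-1},{"wx":0,"wy":0,"wz":0,"tx":-64,"ty":114,"tz":0,"gripper":-1}]'
python3 -m creep '[{"wx":0,"wy":0,"wz":0,"tx":0,"ty":0,"tz":0,"gripper":-1},{"wx":0,"wy":0,"wz":0,"tx":0,"ty":0,"tz":0,"gripper":-1}]'
python3 - <<'E'
from fit import *
seat(123,115,51)
E
```

```text
time_s: 17.67
tool_pos: [0.5481, -0.1329, 0.2342]
tool_rot: [179.9, 30.5, 175.0]
force: [1.1, 0.3, -0.2]
grip_width: 0.0059
grasp_force: 0.0
time_s: 17.83
tool_pos: [0.5442, -0.1398, 0.2322]
tool_rot: [179.9, 30.4, 174.5]
force: [-1.1, -0.5, -0.2]
grip_width: 0.001
grasp_force: 0.0
t [-0.5  0.8 78.3] w [ 0.06  0.35 -0.05] rows>= 1.9
```

```bash

python3 -m creep '[{"wx":0,"wy":0,"wz":0,"tx":0,"ty":0,"tz":20,"gripper":-1},{"wx":0,"wy":0,"wz":0,"tx":0,"ty":0,"tz":45,"gripper":-1},{"wx":0,"wy":0,"wz":0,"tx":0,"ty":0,"tz":65,"gripper":-1},{"wx":0,"wy":0,"wz":0,"tx":0,"ty":0,"tz":78,"gripper":-1},{"wx":0,"wy":0,"wz":0,"tx":0,"ty":0,"tz":78,"gripper":-1}]'
python3 -m creep '[{"wx":0,"wy":0,"wz":0,"tx":0,"ty":0,"tz":0,"gripper":-1},{"wx":0,"wy":0,"wz":0,"tx":0,"ty":-5,"tz":0,"gripper":-1},{"wx":0,"wy":0,"wz":0,"tx":0,"ty":-12,"tz":0,"gripper":-1},{"wx":0,"wy":0,"wz":0,"tx":0,"ty":-20,"tz":0,"gripper":-1},{"wx":0,"wy":0,"wz":0,"tx":0,"ty":-25,"tz":0,"gripper":-1}]'
python3 - <<'E'
from fit import *
seat(123,60,51)
E
```

```text
time_s: 18.25
tool_pos: [0.5822, -0.1444, 0.1623]
tool_rot: [179.9, 30.1, 174.4]
force: [-0.4, 0.0, -0.5]
grip_width: 0.0008
grasp_force: 0.0
time_s: 18.67
tool_pos: [0.5821, -0.1698, 0.1689]
tool_rot: [179.9, 30.7, 174.4]
force: [-0.7, 1.0, 1.1]
grip_width: 0.0007
grasp_force: 0.7
t [  2.4 -27.8   3.1] w [ 0.01  0.7  -0.13] rows>= 0.7
```

```bash

python3 -m creep '[{"wx":0,"wy":0,"wz":0,"tx":0,"ty":-6,"tz":1,"gripper":-1},{"wx":0,"wy":0,"wz":0,"tx":0,"ty":-12,"tz":1,"gripper":-1},{"wx":0,"wy":0,"wz":0,"tx":0,"ty":-18,"tz":1,"gripper":-1},{"wx":0,"wy":0,"wz":0,"tx":1,"ty":-24,"tz":1,"gripper":-1},{"wx":0,"wy":0,"wz":0,"tx":1,"ty":-30,"tz":1,"gripper":-1}]'
python3 -m creep '[{"wx":0,"wy":0,"wz":0,"tx":0,"ty":-6,"tz":0,"gripper":-1},{"wx":0,"wy":0,"wz":0,"tx":0,"ty":-12,"tz":0,"gripper":-1},{"wx":0,"wy":0,"wz":0,"tx":0,"ty":-18,"tz":0,"gripper":-1},{"wx":0,"wy":0,"wz":0,"tx":1,"ty":-24,"tz":0,"gripper":-1},{"wx":0,"wy":0,"wz":0,"tx":1,"ty":-30,"tz":0,"gripper":-1}]'
python3 - <<'E'
from fit import *
seat(123,0,51)
p,d,W=cloud("side"); cv2.imwrite("pics/s4.png",cv2.resize(p[60:260,200:440],None,fx=3,fy=3)[:,:,::-1])
E
```

```text
time_s: 19.08
tool_pos: [0.5786, -0.1987, 0.1659]
tool_rot: [179.9, 30.6, 174.5]
force: [-3.2, 3.0, 6.3]
grip_width: 0.0004
grasp_force: 4.0
time_s: 19.5
tool_pos: [0.5747, -0.231, 0.1684]
tool_rot: [-180.0, 30.8, 174.4]
force: [-7.7, -1.5, 8.2]
grip_width: 0.0007
grasp_force: 4.6
t [  0.8 -26.2   3.6] w [-0.08  0.76 -0.14] rows>= 0.6
```

View pics/s4.png

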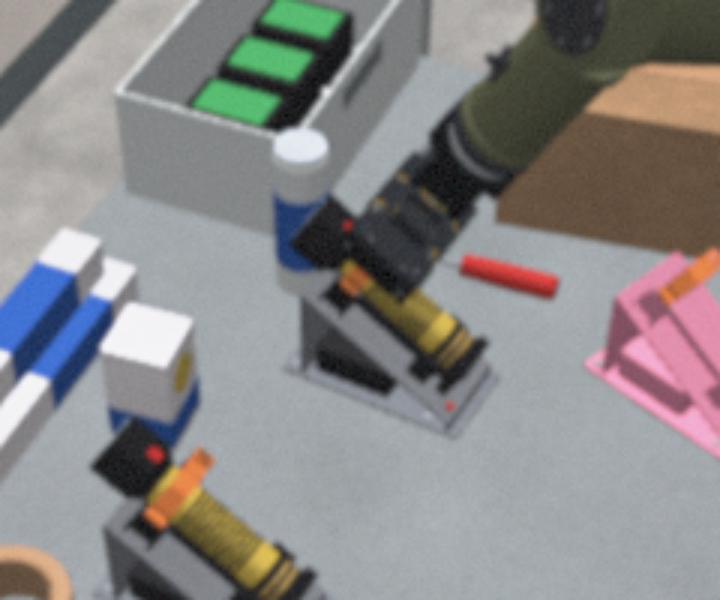

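The side view shows the fingers at (405,265) over the barrel, with the clamp partly swung and orange visible at (350,278). The upward force means the fingertip is brushing the tab root, so I'll raise it and go on along the arc.

```bash

python3 -m creep '[{"wx":0,"wy":0,"wz":0,"tx":0,"ty":0,"tz":-6,"gripper":-1},{"wx":0,"wy":0,"wz":0,"tx":0,"ty":-2,"tz":-11,"gripper":-1},{"wx":0,"wy":0,"wz":0,"tx":0,"ty":-7,"tz":-11,"gripper":-1},{"wx":0,"wy":0,"wz":0,"tx":0,"ty":-12,"tz":-11,"gripper":-1},{"wx":0,"wy":0,"wz":0,"tx":0,"ty":-17,"tz":-11,"gripper":-1}]'
python3 - <<'E'
from fit import *
seat(123,0,64);o=get_obs(); print(RC.inv().apply(o["force"]).round(1))
E
```

```text
time_s: 19.97
tool_pos: [0.5678, -0.2446, 0.1744]
tool_rot: [179.9, 30.5, 174.6]
force: [-0.7, -0.8, 0.2]
grip_width: 0.0004
grasp_force: 0.0
t [ -0.9 -12.   -1.4] w [ 0.06  0.55 -0.04] rows>= 0.3
[-0.4 -0.8  0.5]
```

```bash

python3 -m creep '[{"wx":0,"wy":0,"wz":0,"tx":0,"ty":-5,"tz":0,"gripper":-1},{"wx":0,"wy":0,"wz":0,"tx":0,"ty":-10,"tz":0,"gripper":-1},{"wx":0,"wy":0,"wz":0,"tx":0,"ty":-15,"tz":2,"gripper":-1},{"wx":0,"wy":0,"wz":0,"tx":0,"ty":-15,"tz":2,"gripper":-1}]'
python3 - <<'E'
from fit import *
seat(123,-18,42);o=get_obs(); print(RC.inv().apply(o["force"]).round(1))
for c in ("top","side"):
    p,d,W=cloud(c); C=local(W,CO,-5.4)*1000; hsv=cv2.cvtColor(p,cv2.COLOR_RGB2HSV)
    o=(d>0)&(hsv[...,0]<18)&(hsv[...,1]>150)&(C[...,0]>105)&(C[...,0]<140)&(abs(C[...,1])<100)&(C[...,2]>-5)&(C[...,2]<95)
    P=C[o]; print(c,len(P),P[::max(1,len(P)//12)].round(0).tolist())
E
```

```text
time_s: 20.3
tool_pos: [0.5673, -0.2607, 0.1725]
tool_rot: [179.9, 30.5, 174.5]
force: [0.6, -0.1, 0.6]
grip_width: 0.0004
grasp_force: 0.0
t [ -0.8 -13.9  18.5] w [-0.01  0.54 -0.13] rows>= 0.6
[ 0.9 -0.   0.2]
top 64 [[130.0, 33.0, 7.0], [132.0, 31.0, 21.0], [131.0, 31.0, 24.0], [132.0, 33.0, 37.0], [130.0, 33.0, 38.0], [118.0, 34.0, 9.0], [128.0, 28.0, 38.0], [132.0, 19.0, 47.0], [125.0, 30.0, 38.0], [130.0, 21.0, 50.0], [126.0, 25.0, 47.0], [129.0, 14.0, 50.0], [117.0, 17.0, 51.0]]
side 126 [[133.0, 6.0, 45.0], [128.0, 17.0, 48.0], [120.0, 21.0, 58.0], [133.0, 26.0, 37.0], [129.0, 29.0, 39.0], [127.0, 31.0, 39.0], [126.0, 35.0, 40.0], [124.0, 29.0, 30.0], [122.0, 35.0, 34.0], [120.0, 32.0, 28.0], [118.0, 37.0, 30.0], [116.0, 33.0, 23.0], [120.0, 30.0, 2.0]]
```

```bash

python3 -m creep '[{"wx":0,"wy":0,"wz":0,"tx":0,"ty":-5,"tz":4,"gripper":-1},{"wx":0,"wy":0,"wz":0,"tx":0,"ty":-9,"tz":9,"gripper":-1},{"wx":0,"wy":0,"wz":0,"tx":0,"ty":-14,"tz":14,"gripper":-1},{"wx":0,"wy":0,"wz":0,"tx":0,"ty":-18,"tz":18,"gripper":-1},{"wx":0,"wy":0,"wz":0,"tx":0,"ty":-22,"tz":24,"gripper":-1}]'
python3 - <<'E'
from fit import *
seat(123,-36,22);o=get_obs(); print(RC.inv().apply(o["force"]).round(1))
E
```

```text
time_s: 20.82
tool_pos: [0.5777, -0.283, 0.1519]
tool_rot: [179.9, 30.6, 174.5]
force: [-0.0, 0.2, 0.5]
grip_width: 0.0004
grasp_force: 0.1
t [ -0.4 -10.7  14.3] w [ 0.04  0.56 -0.08] rows>= 0.4
[0.2 0.2 0.4]
```

```bash

python3 -m creep '[{"wx":0,"wy":0,"wz":0,"tx":0,"ty":-5,"tz":3,"gripper":-1},{"wx":0,"wy":0,"wz":0,"tx":0,"ty":-10,"tz":7,"gripper":-1},{"wx":0,"wy":0,"wz":0,"tx":0,"ty":-12,"tz":12,"gripper":-1},{"wx":0,"wy":0,"wz":0,"tx":0,"ty":-14,"tz":17,"gripper":-1},{"wx":0,"wy":0,"wz":0,"tx":0,"ty":-16,"tz":22,"gripper":-1}]'
python3 - <<'E'
from fit import *
seat(123,-42,4);o=get_obs(); print(RC.inv().apply(o["force"]).round(1))
E
```

```text
time_s: 21.23
tool_pos: [0.5875, -0.2995, 0.1329]
tool_rot: [179.9, 30.6, 174.5]
force: [-0.3, 0.5, 0.3]
grip_width: 0.0003
grasp_force: 0.1
t [-0.2 -1.1 10.2] w [ 0.05  0.56 -0.07] rows>= 0.2
[-0.1  0.5  0.4]
```

```bash

python3 -m creep '[{"wx":0,"wy":0,"wz":0,"tx":0,"ty":-1,"tz":3,"gripper":-1},{"wx":0,"wy":0,"wz":0,"tx":0,"ty":-1,"tz":6,"gripper":-1},{"wx":0,"wy":0,"wz":0,"tx":0,"ty":-1,"tz":8,"gripper":-1},{"wx":0,"wy":0,"wz":0,"tx":0,"ty":-1,"tz":9,"gripper":-1},{"wx":0,"wy":0,"wz":0,"tx":0,"ty":-1,"tz":9,"gripper":-1}]'
python3 - <<'E'
from fit import *
seat(123,-42,4);o=get_obs(); print(RC.inv().apply(o["force"]).round(1))
E
python3 -m creep '[{"wx":0,"wy":0,"wz":0,"tx":0,"ty":0,"tz":1,"gripper":-1},{"wx":0,"wy":0,"wz":0,"tx":0,"ty":0,"tz":2,"gripper":-1},{"wx":0,"wy":0,"wz":0,"tx":0,"ty":0,"tz":2,"gripper":-1}]'
python3 - <<'E'
from fit import *
seat(123,-42,4);o=get_obs(); print(RC.inv().apply(o["force"]).round(1))
p,d,W=cloud("side"); cv2.imwrite("pics/s5.png",cv2.resize(p[60:260,200:440],None,fx=3,fy=3)[:,:,::-1])
E
```

```text
time_s: 21.65
tool_pos: [0.5918, -0.3005, 0.1254]
tool_rot: [179.9, 30.6, 174.5]
force: [-0.9, 0.3, 1.6]
grip_width: 0.0005
grasp_force: 0.0
t [-0.2 -0.6  1.6] w [ 0.06  0.56 -0.05] rows>= 0.1
[0.  0.2 1.8]
time_s: 21.9
tool_pos: [0.5926, -0.3008, 0.1247]
tool_rot: [179.9, 30.6, 174.5]
force: [-6.1, 2.7, 6.7]
grip_width: 0.0006
grasp_force: 4.2
t [ 0.2 -0.3  0.6] w [ 0.09  0.6  -0.07] rows>= 0.1
[-2.1  2.1  9. ]
```

View pics/s5.png

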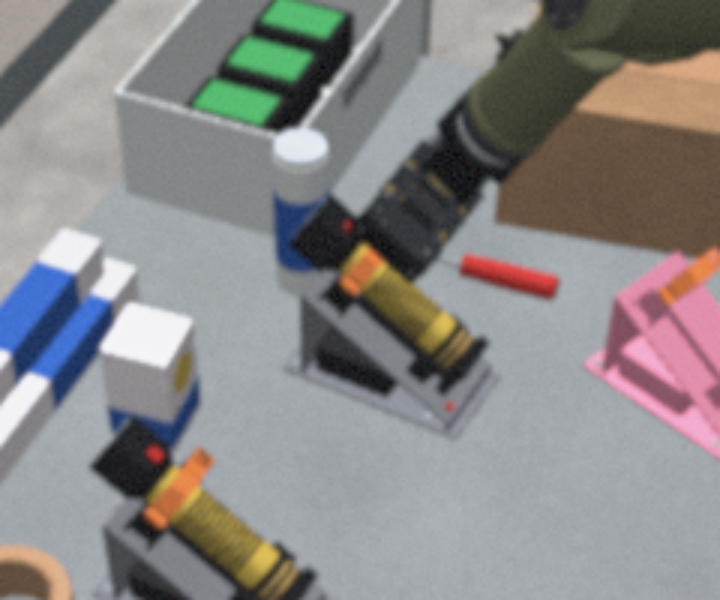

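The half ring at (362,270) now lies over the barrel, and a 9 N stop force at z = 4.6 mm confirms the clamp is closed. I'll press briefly once more, then retreat and verify.

```bash

python3 -m creep '[{"wx":0,"wy":0,"wz":0,"tx":0,"ty":0,"tz":0.7,"gripper":-1},{"wx":0,"wy":0,"wz":0,"tx":0,"ty":0,"tz":0.7,"gripper":-1},{"wx":0,"wy":0,"wz":0,"tx":0,"ty":0,"tz":0.7,"gripper":-1},{"wx":0,"wy":0,"wz":0,"tx":0,"ty":0,"tz":-5,"gripper":-1},{"wx":0,"wy":0,"wz":0,"tx":0,"ty":-2,"tz":-15,"gripper":-1}]'
python3 -m creep '[{"wx":0,"wy":0,"wz":0,"tx":0,"ty":0,"tz":-20,"gripper":-1},{"wx":0,"wy":0,"wz":0,"tx":0,"ty":0,"tz":-50,"gripper":-1},{"wx":0,"wy":0,"wz":0,"tx":0,"ty":0,"tz":-80,"gripper":-1},{"wx":0,"wy":0,"wz":0,"tx":0,"ty":0,"tz":-110,"gripper":-1},{"wx":0,"wy":0,"wz":0,"tx":20,"ty":0,"tz":-140,"gripper":-1}]'
python3 -m creep '[{"wx":0,"wy":0,"wz":0,"tx":30,"ty":0,"tz":-20,"gripper":-1},{"wx":0,"wy":0,"wz":0,"tx":50,"ty":0,"tz":-30,"gripper":-1},{"wx":0,"wy":0,"wz":0,"tx":50,"ty":0,"tz":-30,"gripper":-1},{"wx":0,"wy":0,"wz":0,"tx":50,"ty":0,"tz":-30,"gripper":-1}]'
python3 - <<'E'
from fit import *
for c in ("top","side","wrist"):
    p,d,W=cloud(c); C=local(W,CO,-5.4)*1000; hsv=cv2.cvtColor(p,cv2.COLOR_RGB2HSV)
    if c=="wrist": cv2.imwrite("pics/w6.png",p[:,:,::-1])
    o=(d>0)&(hsv[...,0]<18)&(hsv[...,1]>150)&(C[...,0]>105)&(C[...,0]<140)&(abs(C[...,1])<100)&(C[...,2]>-8)&(C[...,2]<95)
    P=C[o]; q=P[P[:,1]<-28] if len(P) else P
    print(c,len(P),"ztop",P[:,2].max() if len(P) else 0,"tab",len(q),q.mean(0) if len(q) else 0, q.min(0) if len(q) else 0)
    k=(d>0)&(hsv[...,0]>18)&(hsv[...,0]<35)&(hsv[...,1]>120)&(abs(C[...,1])<30)&(C[...,2]>10)&(C[...,2]<30)
    if k.sum(): print(" torch",k.sum(),"x",C[k][:,0].min().round(1),C[k][:,0].max().round(1),"ztop",np.percentile(C[k][:,2],97).round(1))
    if c!="wrist":
      for q in ("tape_roll_center","bulb_box_center","cleaner_center","lamp_carton_center","screwdriver_grip","charging_torch"):
        print(q,[np.round(x["point"],3).tolist() for x in nets.place_of(q,c)[:1]])
o=get_obs();print(o["time_s"],o["force"])
E
```

```text
time_s: 22.37
tool_pos: [0.5846, -0.3012, 0.1363]
tool_rot: [179.9, 30.5, 174.6]
force: [0.2, -0.5, -0.2]
grip_width: 0.0003
grasp_force: 0.0
time_s: 22.78
tool_pos: [0.4987, -0.2944, 0.2515]
tool_rot: [-179.9, 30.9, 174.7]
force: [-0.4, 0.7, 1.7]
grip_width: 0.0006
grasp_force: 0.0
time_s: 23.12
tool_pos: [0.4371, -0.2895, 0.2475]
tool_rot: [179.9, 30.6, 174.3]
force: [0.7, 0.1, 0.3]
grip_width: 0.0008
grasp_force: 0.0
top 265 ztop 30.996182156106794 tab 61 [123.30833666 -37.39764883   3.69713034] [113.65382696 -49.6910424   -0.50355218]
 torch 455 x 5.1 138.2 ztop 22.7
tape_roll_center [[0.744, 0.158, 0.028]]
bulb_box_center [[0.71, 0.271, 0.03]]
cleaner_center [[0.702, -0.34, 0.087]]
lamp_carton_center [[0.501, 0.466, 0.018]]
screwdriver_grip [[0.517, -0.419, 0.011]]
charging_torch [[0.609, 0.059, 0.107]]
side 142 ztop 31.245140068182018 tab 15 [125.64322538 -37.03842188   4.88182401] [119.38821861 -41.47352495  -1.68568849]
 torch 276 x 8.3 142.8 ztop 23.5
tape_roll_center [[0.742, 0.154, 0.022]]
bulb_box_center [[0.744, -0.102, 0.058]]
cleaner_center [[0.7, -0.338, 0.086]]
lamp_carton_center [[0.503, 0.464, 0.017]]
screwdriver_grip [[0.524, -0.418, 0.011]]
charging_torch [[0.61, 0.06, 0.108]]
wrist 0 ztop 0 tab 0 0 0
 torch 2486 x 4.7 91.7 ztop 19.5
23.8667 [-0.15854327  0.14266386 -1.66924927]
```

```bash
python3 -c "
from cell import env
print(env.sign_off())"
```

```text
the job is handed in; nothing more can be done
None
```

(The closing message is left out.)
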